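# Set the syrup bottles up on the rail and fit their pumps

## Robot

A 6-joint arm with a two-finger parallel gripper is mounted at the origin on a cart in front of the work surface, level with it; the furniture and walls round the work are solid. World frame = base frame: x ahead of the robot, y to its left, z up, the work surface at z = 0. Lengths are in m, angles in rad, forces in N, time in s.
With the tool pointing down it reaches from about 0.3 to 0.75 m from the base axis. Payload 8.5 kg.
Tool frame: the origin (TCP) lies between the finger pads; the fingertips stand 17 mm ahead of it and the grasp point (between the pads) lies 2 mm behind it (r.tips_ahead is the distance from the TCP to the fingertips, in m); z points along the fingers, y is the line along which they close (so a half turn about z gives the same grasp; the last joint's range is limited). The gripper opens to 88 mm and grips with 3 to 60 N. Pads are 18 mm wide; open, the fingers measure 123 mm over their backs; the gripper's body (75 mm by 187 mm) begins 45 mm behind the grasp point.
Start: joints at [-0.215, 0.381, 1.297, -0, 1.464, -0.215], TCP at [0.55, 0, 0.256] pointing down, gripper open.
Joint ranges: [-3.11, 3.11], [-0.89, 2.33], [0.22, 2.48], [-1.42, 4.56], [0.17, 2.85], [-2.88, 2.88]. Speed limits (rad/s): [2.39, 2.39, 3.14, 3.14, 3.14, 3.14].

## Interface

Orientations are given as a unit quaternion [w, x, y, z].
In Python, from station import r gives the robot as it stands.
- The arm moves only by the tool move_arm, never from a script. Its argument "targets" is text: rows parted by semicolons, each of 5 numbers parted by spaces: the gripper command: -1 is shut, 1 is fully open, values between are in proportion, then the shift along the tool's x, y, z each as a share of 0.2 m, from -1 to 1, then the turn about the tool's z as a share of 45 degrees, from -1 to 1. In form: fingers dx dy dz turn; .... A call has 1 to 8 rows; each row is the pose to reach, as a shift and turn from the pose commanded when the call began, along the tool's axes at that moment; what a row does not reach only later rows make up. A row lasts 1/10 s, in which the tool goes at most 50 mm and 8.59 degrees, less where a joint would pass 70% of its speed; a pose out of reach is approached as far as the arm can. A call with a number of a shift or a turn outside -1 to 1 is refused whole. A call with a gripper value outside its range is refused whole. The fingers move at their own pace and stop on an object; "force" is the grip in N (left out, the last holds). Time passes only in rows, so rows that repeat a pose let the fingers close. It gives the time, the measured TCP pose, the force, the opening and the grip force at its end, in the units of the state.
- r.state(): the state, without advancing time (a new reading comes with each control period).
- r.camera(name): name is "scene" or "side" or "wrist"; returns the picture (480x640x3 uint8, red, green, blue); there is no depth.
- r.calibration(name): a dict with "camera_matrix" (3x3 intrinsics, pixels), "rvec" (rotation vector, rad) and "tvec" (3), from world to camera coordinates, as OpenCV has them. Camera axes: x right, y down, z forward; pixel columns grow to the right and rows downward; lengths in m; the calibration is good to about 2 mm. A picture is of the moment at which its call begins: read the wrist's pose just before it. calibration takes no time and is no camera call; for the wrist camera it gives the pose at the moment of the call.
- r.close_job(): hands the job in; it is judged then, once.
Trained networks look in the newest picture that a camera, given by its name, has taken for a name from the list of things; names that differ only in an ending like _2 or _b are one class to them, and where a whole thing is asked for, a point or a joint stands for the part that bears it (a point fixed in the world has none). Each returns a list of dicts, best first, with "confidence" (0 to 1); they miss things now and then, are a little off and sometimes report something else, mostly with a low value. They report only what shows in the picture. A call takes as long as a camera call. They do not tell look-alikes from the thing itself.
- r.find_in(camera, name): "centre" ([x, y, z] in m, in world coordinates, good to about 4 mm: the middle of the surface that is visible of it).
The state is a dict: "clock": time; "q": joint angles; "dq": joint speeds; "joint_efforts": joint torques, N m; "ee_pos": TCP position; "orientation": TCP orientation; "force": force on the tool from outside, world axes, zero at the start; "torque": the same for the moment, N m; "grip_width": finger opening in m; "grip_force": force on a finger pad.
Only numpy, scipy, OpenCV 4.12 (cv2) and the standard library are available. Lean on these libraries where they do the work, as an engineer would, in place of code of your own. Each camera call takes 0.05 s, during which the arm holds its last target. There are 200 camera calls.

## Task

Set up the syrup station: every syrup bottle on the worktop is to stand upright on the narrow raised rail, centred across its width, with a washed pump from the draining stand pushed fully home in its mouth. Leave a pump that is not needed in the stand, and don't disturb the timer, the tamper or the glass.

Things in the scene. Friction and masses are not known exactly. Their poses are not given: they have to be found in the camera images.
- bottle_0: amber glass syrup bottle (may be absent), all alike, 0.3 kg, bottom-heavy, 118 mm tall: body 56 mm across up to 66 mm high, straight neck 24 mm across from 74 to 111 mm high, above it a bead 31 mm across, which stops it sliding down through fingers on the neck. A fitted pump tops it by 48 mm, leaving little room to grip the neck from above. Origin at the centre of the underside, z up.
- bottle_0_mouth (a point): centre of the mouth of bottle_0, on top of the bead, 118 mm above the underside, z up; a round opening 13 mm across, straight through the neck to 52 mm below, then wider, floor 84 mm below
- bottle_1: amber glass syrup bottle (may be absent), all alike, 0.3 kg, bottom-heavy, 118 mm tall: body 56 mm across up to 66 mm high, straight neck 24 mm across from 74 to 111 mm high, above it a bead 31 mm across, which stops it sliding down through fingers on the neck. A fitted pump tops it by 48 mm, leaving little room to grip the neck from above. Origin at the centre of the underside, z up.
- bottle_1_mouth (a point): centre of the mouth of bottle_1, on top of the bead, 118 mm above the underside, z up; a round opening 13 mm across, straight through the neck to 52 mm below, then wider, floor 84 mm below
- bottle_2: amber glass syrup bottle (may be absent), all alike, 0.3 kg, bottom-heavy, 118 mm tall: body 56 mm across up to 66 mm high, straight neck 24 mm across from 74 to 111 mm high, above it a bead 31 mm across, which stops it sliding down through fingers on the neck. A fitted pump tops it by 48 mm, leaving little room to grip the neck from above. Origin at the centre of the underside, z up.
- bottle_2_mouth (a point): centre of the mouth of bottle_2, on top of the bead, 118 mm above the underside, z up; a round opening 13 mm across, straight through the neck to 52 mm below, then wider, floor 84 mm below
- bottle_3: amber glass syrup bottle (may be absent), all alike, 0.3 kg, bottom-heavy, 118 mm tall: body 56 mm across up to 66 mm high, straight neck 24 mm across from 74 to 111 mm high, above it a bead 31 mm across, which stops it sliding down through fingers on the neck. A fitted pump tops it by 48 mm, leaving little room to grip the neck from above. Origin at the centre of the underside, z up.
- bottle_3_mouth (a point): centre of the mouth of bottle_3, on top of the bead, 118 mm above the underside, z up; a round opening 13 mm across, straight through the neck to 52 mm below, then wider, floor 84 mm below
- pump_0: syrup pump, rigid, 0.06 kg; always four, all alike, any fits any bottle: round black body 20 mm across, 40 mm tall, on it a button 30 mm across, 8 mm thick; below it a steel dip tube 9 mm across, 80 mm long, round end. Origin at the centre of the black body's underside, z up. Starts upright in a stand hole, body resting on the plate; fitted, the body's underside sits on the mouth.
- pump_1: syrup pump, rigid, 0.06 kg; always four, all alike, any fits any bottle: round black body 20 mm across, 40 mm tall, on it a button 30 mm across, 8 mm thick; below it a steel dip tube 9 mm across, 80 mm long, round end. Origin at the centre of the black body's underside, z up. Starts upright in a stand hole, body resting on the plate; fitted, the body's underside sits on the mouth.
- pump_2: syrup pump, rigid, 0.06 kg; always four, all alike, any fits any bottle: round black body 20 mm across, 40 mm tall, on it a button 30 mm across, 8 mm thick; below it a steel dip tube 9 mm across, 80 mm long, round end. Origin at the centre of the black body's underside, z up. Starts upright in a stand hole, body resting on the plate; fitted, the body's underside sits on the mouth.
- pump_3: syrup pump, rigid, 0.06 kg; always four, all alike, any fits any bottle: round black body 20 mm across, 40 mm tall, on it a button 30 mm across, 8 mm thick; below it a steel dip tube 9 mm across, 80 mm long, round end. Origin at the centre of the black body's underside, z up. Starts upright in a stand hole, body resting on the plate; fitted, the body's underside sits on the mouth.
- stand: white draining stand, loose, 1.5 kg: a 64 x 200 mm, 10 mm plate whose top is 84 mm high on two end panels with low steel feet 120 mm long (along x), with four holes of 14 mm in a row along its y axis at y = -75, -25, 25, 75 mm. Origin at the centre of the underside, z up.
- rail: raised steel bottle rail, fixed: a level board 340 mm long (its y axis) and only 50 mm wide (its x axis), 10 mm thick, top 50 mm above the worktop, no lips. (Behind, over the back of the worktop, hangs a wall shelf: front edge 0.62 m ahead of the robot base, underside 0.5 m up; keep wrists clear of it.) Origin on the worktop under its middle, z up.
- rail_top (a point): centre of the top of the rail's board; y along the rail, x across it, z up
- kitchen_timer: bystander: kitchen timer 60 mm across, 53 mm tall, on the left; origin at the centre of its underside
- tamper: bystander: coffee tamper 58 mm across, 94 mm tall, behind the stand; origin at the centre of its underside
- water_glass: bystander: water glass 80 mm across, 91 mm tall, behind the bottles; origin at the centre of its underside
There are look-alikes about, which are no part of the job. What is shaped like the bottle_1 but green is not meant. Of the things that look like the stand, the larger one is meant.

How it is judged:
At the end, for the whole second after the job is handed in: Each bottle stands upright and still on the rail, within 15 mm of its centre line and 165 mm of its middle; each has a pump on its axis (5 mm, 0.12 rad), the pump body within 4 mm of the mouth; pumps left over hang upright in a hole of the stand (z of bottle_0 in the frame of rail_top between -0.005 and 0.005 m and x of bottle_0 in the frame of rail_top between -0.015 and 0.015 m and y of bottle_0 in the frame of rail_top between -0.165 and 0.165 m and angle between each of bottle_0, bottle_1, bottle_2, bottle_3's own z axis and vertical below 0.1 rad and linear speed of each of bottle_0, bottle_1, bottle_2, bottle_3 below 0.02 m/s and ((horizontal distance between pump_0 and bottle_0_mouth below 0.005 m and z of pump_0 in the frame of bottle_0_mouth between -0.004 and 0.004 m and angle between the z axis of pump_0 and the z axis of bottle_0, either way round below 0.12 rad) or (horizontal distance between pump_1 and bottle_0_mouth below 0.005 m and z of pump_1 in the frame of bottle_0_mouth between -0.004 and 0.004 m and angle between the z axis of pump_1 and the z axis of bottle_0, either way round below 0.12 rad) or (horizontal distance between pump_2 and bottle_0_mouth below 0.005 m and z of pump_2 in the frame of bottle_0_mouth between -0.004 and 0.004 m and angle between the z axis of pump_2 and the z axis of bottle_0, either way round below 0.12 rad) or (horizontal distance between pump_3 and bottle_0_mouth below 0.005 m and z of pump_3 in the frame of bottle_0_mouth between -0.004 and 0.004 m and angle between the z axis of pump_3 and the z axis of bottle_0, either way round below 0.12 rad)) and z of bottle_1 in the frame of rail_top between -0.005 and 0.005 m and x of bottle_1 in the frame of rail_top between -0.015 and 0.015 m and y of bottle_1 in the frame of rail_top between -0.165 and 0.165 m and ((horizontal distance between pump_0 and bottle_1_mouth below 0.005 m and z of pump_0 in the frame of bottle_1_mouth between -0.004 and 0.004 m and angle between the z axis of pump_0 and the z axis of bottle_1, either way round below 0.12 rad) or (horizontal distance between pump_1 and bottle_1_mouth below 0.005 m and z of pump_1 in the frame of bottle_1_mouth between -0.004 and 0.004 m and angle between the z axis of pump_1 and the z axis of bottle_1, either way round below 0.12 rad) or (horizontal distance between pump_2 and bottle_1_mouth below 0.005 m and z of pump_2 in the frame of bottle_1_mouth between -0.004 and 0.004 m and angle between the z axis of pump_2 and the z axis of bottle_1, either way round below 0.12 rad) or (horizontal distance between pump_3 and bottle_1_mouth below 0.005 m and z of pump_3 in the frame of bottle_1_mouth between -0.004 and 0.004 m and angle between the z axis of pump_3 and the z axis of bottle_1, either way round below 0.12 rad)) and z of bottle_2 in the frame of rail_top between -0.005 and 0.005 m and x of bottle_2 in the frame of rail_top between -0.015 and 0.015 m and y of bottle_2 in the frame of rail_top between -0.165 and 0.165 m and ((horizontal distance between pump_0 and bottle_2_mouth below 0.005 m and z of pump_0 in the frame of bottle_2_mouth between -0.004 and 0.004 m and angle between the z axis of pump_0 and the z axis of bottle_2, either way round below 0.12 rad) or (horizontal distance between pump_1 and bottle_2_mouth below 0.005 m and z of pump_1 in the frame of bottle_2_mouth between -0.004 and 0.004 m and angle between the z axis of pump_1 and the z axis of bottle_2, either way round below 0.12 rad) or (horizontal distance between pump_2 and bottle_2_mouth below 0.005 m and z of pump_2 in the frame of bottle_2_mouth between -0.004 and 0.004 m and angle between the z axis of pump_2 and the z axis of bottle_2, either way round below 0.12 rad) or (horizontal distance between pump_3 and bottle_2_mouth below 0.005 m and z of pump_3 in the frame of bottle_2_mouth between -0.004 and 0.004 m and angle between the z axis of pump_3 and the z axis of bottle_2, either way round below 0.12 rad)) and z of bottle_3 in the frame of rail_top between -0.005 and 0.005 m and x of bottle_3 in the frame of rail_top between -0.015 and 0.015 m and y of bottle_3 in the frame of rail_top between -0.165 and 0.165 m and ((horizontal distance between pump_0 and bottle_3_mouth below 0.005 m and z of pump_0 in the frame of bottle_3_mouth between -0.004 and 0.004 m and angle between the z axis of pump_0 and the z axis of bottle_3, either way round below 0.12 rad) or (horizontal distance between pump_1 and bottle_3_mouth below 0.005 m and z of pump_1 in the frame of bottle_3_mouth between -0.004 and 0.004 m and angle between the z axis of pump_1 and the z axis of bottle_3, either way round below 0.12 rad) or (horizontal distance between pump_2 and bottle_3_mouth below 0.005 m and z of pump_2 in the frame of bottle_3_mouth between -0.004 and 0.004 m and angle between the z axis of pump_2 and the z axis of bottle_3, either way round below 0.12 rad) or (horizontal distance between pump_3 and bottle_3_mouth below 0.005 m and z of pump_3 in the frame of bottle_3_mouth between -0.004 and 0.004 m and angle between the z axis of pump_3 and the z axis of bottle_3, either way round below 0.12 rad)) and ((horizontal distance between pump_0 and bottle_0_mouth below 0.005 m and z of pump_0 in the frame of bottle_0_mouth between -0.004 and 0.004 m and angle between the z axis of pump_0 and the z axis of bottle_0, either way round below 0.12 rad) or (horizontal distance between pump_0 and bottle_1_mouth below 0.005 m and z of pump_0 in the frame of bottle_1_mouth between -0.004 and 0.004 m and angle between the z axis of pump_0 and the z axis of bottle_1, either way round below 0.12 rad) or (horizontal distance between pump_0 and bottle_2_mouth below 0.005 m and z of pump_0 in the frame of bottle_2_mouth between -0.004 and 0.004 m and angle between the z axis of pump_0 and the z axis of bottle_2, either way round below 0.12 rad) or (horizontal distance between pump_0 and bottle_3_mouth below 0.005 m and z of pump_0 in the frame of bottle_3_mouth between -0.004 and 0.004 m and angle between the z axis of pump_0 and the z axis of bottle_3, either way round below 0.12 rad) or (z of pump_0 in the frame of stand between 0.079 and 0.089 m and y of pump_0 in the frame of stand between -0.085 and 0.085 m and x of pump_0 in the frame of stand between -0.01 and 0.01 m and angle between pump_0's own z axis and vertical below 0.12 rad)) and ((horizontal distance between pump_1 and bottle_0_mouth below 0.005 m and z of pump_1 in the frame of bottle_0_mouth between -0.004 and 0.004 m and angle between the z axis of pump_1 and the z axis of bottle_0, either way round below 0.12 rad) or (horizontal distance between pump_1 and bottle_1_mouth below 0.005 m and z of pump_1 in the frame of bottle_1_mouth between -0.004 and 0.004 m and angle between the z axis of pump_1 and the z axis of bottle_1, either way round below 0.12 rad) or (horizontal distance between pump_1 and bottle_2_mouth below 0.005 m and z of pump_1 in the frame of bottle_2_mouth between -0.004 and 0.004 m and angle between the z axis of pump_1 and the z axis of bottle_2, either way round below 0.12 rad) or (horizontal distance between pump_1 and bottle_3_mouth below 0.005 m and z of pump_1 in the frame of bottle_3_mouth between -0.004 and 0.004 m and angle between the z axis of pump_1 and the z axis of bottle_3, either way round below 0.12 rad) or (z of pump_1 in the frame of stand between 0.079 and 0.089 m and y of pump_1 in the frame of stand between -0.085 and 0.085 m and x of pump_1 in the frame of stand between -0.01 and 0.01 m and angle between pump_1's own z axis and vertical below 0.12 rad)) and ((horizontal distance between pump_2 and bottle_0_mouth below 0.005 m and z of pump_2 in the frame of bottle_0_mouth between -0.004 and 0.004 m and angle between the z axis of pump_2 and the z axis of bottle_0, either way round below 0.12 rad) or (horizontal distance between pump_2 and bottle_1_mouth below 0.005 m and z of pump_2 in the frame of bottle_1_mouth between -0.004 and 0.004 m and angle between the z axis of pump_2 and the z axis of bottle_1, either way round below 0.12 rad) or (horizontal distance between pump_2 and bottle_2_mouth below 0.005 m and z of pump_2 in the frame of bottle_2_mouth between -0.004 and 0.004 m and angle between the z axis of pump_2 and the z axis of bottle_2, either way round below 0.12 rad) or (horizontal distance between pump_2 and bottle_3_mouth below 0.005 m and z of pump_2 in the frame of bottle_3_mouth between -0.004 and 0.004 m and angle between the z axis of pump_2 and the z axis of bottle_3, either way round below 0.12 rad) or (z of pump_2 in the frame of stand between 0.079 and 0.089 m and y of pump_2 in the frame of stand between -0.085 and 0.085 m and x of pump_2 in the frame of stand between -0.01 and 0.01 m and angle between pump_2's own z axis and vertical below 0.12 rad)) and ((horizontal distance between pump_3 and bottle_0_mouth below 0.005 m and z of pump_3 in the frame of bottle_0_mouth between -0.004 and 0.004 m and angle between the z axis of pump_3 and the z axis of bottle_0, either way round below 0.12 rad) or (horizontal distance between pump_3 and bottle_1_mouth below 0.005 m and z of pump_3 in the frame of bottle_1_mouth between -0.004 and 0.004 m and angle between the z axis of pump_3 and the z axis of bottle_1, either way round below 0.12 rad) or (horizontal distance between pump_3 and bottle_2_mouth below 0.005 m and z of pump_3 in the frame of bottle_2_mouth between -0.004 and 0.004 m and angle between the z axis of pump_3 and the z axis of bottle_2, either way round below 0.12 rad) or (horizontal distance between pump_3 and bottle_3_mouth below 0.005 m and z of pump_3 in the frame of bottle_3_mouth between -0.004 and 0.004 m and angle between the z axis of pump_3 and the z axis of bottle_3, either way round below 0.12 rad) or (z of pump_3 in the frame of stand between 0.079 and 0.089 m and y of pump_3 in the frame of stand between -0.085 and 0.085 m and x of pump_3 in the frame of stand between -0.01 and 0.01 m and angle between pump_3's own z axis and vertical below 0.12 rad))); the robot touches nothing.
It fails at once if the timer is pushed more than 30 mm from its place (distance of kitchen_timer from where it was at the start of the episode above 0.03 m).
It fails at once if the tamper is pushed more than 30 mm from its place (distance of tamper from where it was at the start of the episode above 0.03 m).
It fails at once if the glass is pushed more than 30 mm from its place (distance of water_glass from where it was at the start of the episode above 0.03 m).
Of bottle_0, bottle_1, bottle_2, bottle_3 only 3 to 4 are there at a start; the rules pass over those that are not, and their reading is None.
At some moment in a run one of stand may be knocked a few centimetres aside while the robot is not near it.
Once in a run the grip may slacken for a moment while it holds something.
It also fails if it takes over 210 s, if anything falls off the work surface, if the arm or the gripper's body presses on something with over 40 N, if the wrist force passes 120 N, or if a joint passes its speed limit or range.

## Working session

There is one attempt and no reset: what is moved stays moved. The work goes in short steps, Python scripts to look and compute and a tool call to move; the robot and the scene stay as the last step left them, time stands still between calls to the robot, and variables do not carry over. Pictures are saved under pics/ and viewed, at most 14 in all, crops included, and the job is handed in when it is done.

Besides the shell and the picture viewer there is one more tool, called by a JSON object that holds its "api" and its "payload", one argument or row to a line. move_arm: Moves the arm, as the interface text tells. Shift numbers are shares of 0.2 m and turn numbers shares of 45 degrees, none past 1 either way. Its arguments: {"type":"object","properties":{"targets":{"type":"string"},"force":{"type":"number"}},"required":["targets"]}

```bash
ls; mkdir -p pics; python3 - <<'E'
from station import r
import cv2,numpy as np
s=r.state();print(s)
for c in ("scene","side"):
    im=r.camera(c);cv2.imwrite(f"pics/{c}0.png",im[:,:,::-1])
    for n in ("bottle_0","pump_0","stand","rail","kitchen_timer","tamper","water_glass"):
        for d in r.find_in(c,n): print(c,n,np.round(d["centre"],3),round(d["confidence"],2))
E
```

```text
pics
{'clock': 0.0, 'q': array([-2.15280834e-01,  3.81164635e-01,  1.29826750e+00,  1.83025173e-05,
        1.46358429e+00, -2.15302313e-01]), 'dq': array([-0.00132998,  0.00089233,  0.00113836, -0.00060916, -0.00080156,
       -0.0002278 ]), 'joint_efforts': array([-6.18006070e-04, -4.37936819e+01, -2.24552107e+01,  7.13253510e-02,
        3.52583989e-02, -8.49877097e-05]), 'ee_pos': array([5.49739617e-01, 6.94855019e-05, 2.55152321e-01]), 'orientation': array([-6.04206482e-04,  7.07099705e-01,  7.07113499e-01, -3.76560968e-04]), 'force': array([0.55258794, 0.08893218, 0.08738751]), 'torque': array([-0.00576139,  0.03464479, -0.00883909]), 'grip_force': 0.0, 'grip_width': 0.08796994887833029}
scene bottle_0 [ 0.515 -0.103  0.064] 0.92
scene bottle_0 [0.52 0.02 0.06] 0.81
scene bottle_0 [0.518 0.124 0.054] 0.71
scene bottle_0 [ 0.547 -0.238  0.076] 0.65
scene bottle_0 [0.519 0.245 0.056] 0.59
scene pump_0 [ 0.431 -0.259  0.109] 0.62
scene pump_0 [ 0.424 -0.207  0.106] 0.53
scene pump_0 [ 0.437 -0.307  0.107] 0.5
scene stand [ 0.426 -0.289  0.077] 0.74
scene stand [ 0.446 -0.637  0.066] 0.58
scene rail [0.422 0.093 0.05 ] 0.8
scene kitchen_timer [0.409 0.402 0.026] 0.6
scene tamper [ 0.632 -0.35   0.033] 0.63
scene water_glass [0.635 0.084 0.072] 0.96
side bottle_0 [0.524 0.238 0.056] 0.96
side bottle_0 [0.525 0.023 0.052] 0.85
side bottle_0 [ 0.55  -0.248  0.074] 0.8
side bottle_0 [0.52  0.118 0.054] 0.74
side bottle_0 [ 0.518 -0.109  0.077] 0.64
side bottle_0 [ 0.442 -0.363  0.119] 0.59
side pump_0 [ 0.431 -0.258  0.11 ] 0.7
side pump_0 [ 0.424 -0.213  0.113] 0.63
side pump_0 [ 0.436 -0.312  0.106] 0.6
side pump_0 [ 0.44  -0.365  0.117] 0.46
side stand [ 0.424 -0.327  0.07 ] 0.86
side stand [ 0.452 -0.647  0.064] 0.67
side rail [0.42  0.061 0.047] 0.57
side kitchen_timer [0.413 0.395 0.027] 0.55
side tamper [ 0.634 -0.348  0.032] 0.96
side water_glass [0.632 0.08  0.063] 0.86
```

View pics/scene0.png

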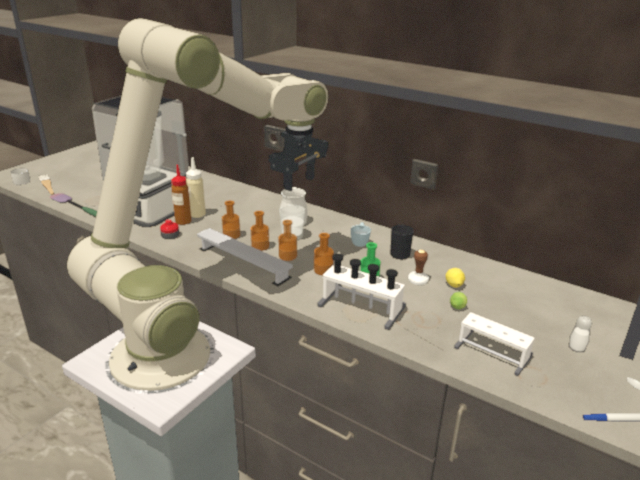

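View pics/side0.png

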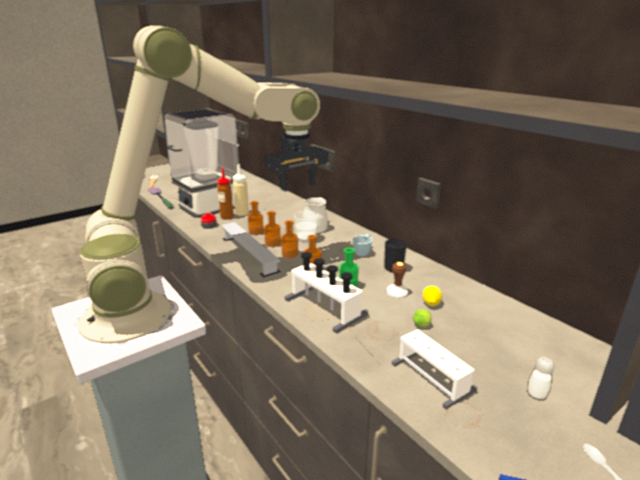

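Amber bottles are at scene (231,218), (260,232), (288,240) and (324,253), and the green look-alike is at (371,258). The larger stand, at (362,290), holds the four pumps. The smaller one, at (496,340), is the look-alike. Next is the wrist view, plus a crop to confirm these.

```bash
cat > h.py <<'E'
from station import r
import cv2,numpy as np
def proj(c,P):
    k=r.calibration(c);return cv2.projectPoints(np.float64(P).reshape(-1,1,3),k["rvec"],k["tvec"],k["camera_matrix"],None)[0].reshape(-1,2)
def unproj(c,uv,z):
    k=r.calibration(c);R=cv2.Rodrigues(k["rvec"])[0];C=-R.T@np.ravel(k["tvec"])
    d=R.T@np.linalg.inv(k["camera_matrix"])@np.array([uv[0],uv[1],1.]);return C+d*(z-C[2])/d[2]
def snap(c,n):
    im=r.camera(c);cv2.imwrite(f"pics/{n}.png",im[:,:,::-1]);return im[:,:,::-1].copy()
E
python3 - <<'E'
from h import *
im=cv2.imread("pics/scene0.png")[190:360,190:550]
cv2.imwrite("pics/crop.png",cv2.resize(im,None,fx=2,fy=2,interpolation=2))
snap("wrist","w0")
k=r.calibration("wrist");R=cv2.Rodrigues(k["rvec"])[0];print(k,-R.T@np.ravel(k["tvec"]))
for n in ("bottle_0","pump_0","stand","rail"):
    for d in r.find_in("wrist",n): print(n,np.round(d["centre"],3),round(d["confidence"],2))
# rail colour-free: nothing yet
E
```

```text
{'camera_matrix': array([[351.9799763 ,   0.        , 318.08327999],
       [  0.        , 351.9799763 , 243.7283454 ],
       [  0.        ,   0.        ,   1.        ]]), 'rvec': array([-2.82617772e+00, -1.19869814e-03,  1.08586131e-03]), 'tvec': array([-0.55035129, -0.04285073,  0.39089106])} [0.55063303 0.08091157 0.38441531]
bottle_0 [0.54  0.037 0.069] 0.96
bottle_0 [ 0.531 -0.089  0.072] 0.93
bottle_0 [ 0.56  -0.225  0.073] 0.74
bottle_0 [0.532 0.129 0.075] 0.66
pump_0 [ 0.44  -0.248  0.098] 0.83
stand [ 0.455 -0.222  0.078] 0.96
rail [0.434 0.084 0.048] 0.67
```

View pics/crop.png

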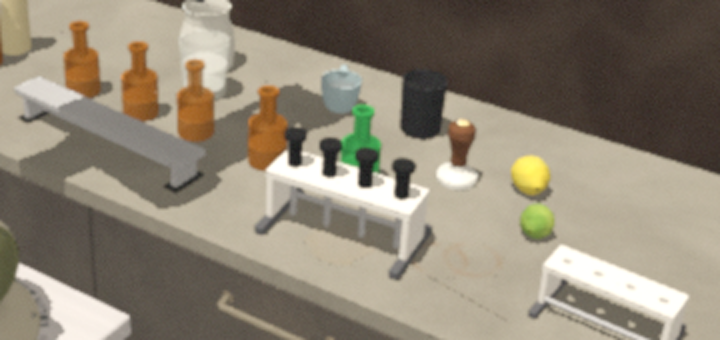

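View pics/w0.png

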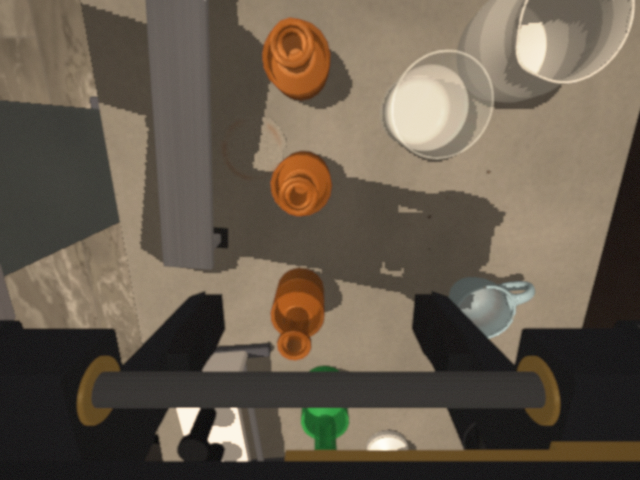

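The wrist picture shows amber mouths at about (294,46), (299,192) and (294,344). The rail runs from the top edge down to about (188,265), the green look-alike is at (325,400), and the stand corner is at lower left.

```bash
python3 - <<'E'
from h import *
for p in [(294,46),(299,192),(294,344)]: print("mouth",unproj("wrist",p,.118).round(4))
for p in [(149,0),(165,264),(207,0),(212,266)]: print("rail",unproj("wrist",p,.05).round(4))
print(proj("wrist",[r.state()["ee_pos"]]))
im=cv2.imread("pics/w0.png");hsv=cv2.cvtColor(im,cv2.COLOR_BGR2HSV)
# other far bottle: scene camera amber columns
im=cv2.imread("pics/scene0.png");hsv=cv2.cvtColor(im,cv2.COLOR_BGR2HSV)
m=cv2.inRange(hsv,(5,150,60),(18,255,255));n,l,s,c=cv2.connectedComponentsWithStats(m)
for i in range(1,n):
    if s[i,4]>150:
        ys,xs=np.where(l==i);t=ys.min();u=(xs[ys<=t+2].mean(),t+1.5)
        print("top",u,unproj("scene",u,.118).round(4))
E
```

```text
mouth [0.5342 0.1339 0.118 ]
mouth [0.5359 0.0353 0.118 ]
mouth [ 0.5294 -0.0986  0.118 ]
rail [0.4124 0.1807 0.05  ]
rail [ 0.3944 -0.0501  0.05  ]
rail [0.4597 0.1807 0.05  ]
rail [ 0.4421 -0.0522  0.05  ]
[[316.68149611 332.10461234]]
top (np.float64(179.43478260869566), np.float64(185.5)) [0.5311 0.4673 0.118 ]
top (np.float64(229.125), np.float64(202.5)) [0.5288 0.25   0.118 ]
top (np.float64(258.57894736842104), np.float64(212.5)) [0.5279 0.1327 0.118 ]
top (np.float64(287.0), np.float64(222.5)) [0.5253 0.025  0.118 ]
top (np.float64(323.7142857142857), np.float64(234.5)) [ 0.5267 -0.1017  0.118 ]
```

{"api": "move_arm", "payload": {
  "targets": "0.2 0.15 -0.09 0.1 0; 0.2 0.15 -0.09 0.28 0; 0.2 0.15 -0.09 0.28 0; 0.2 0.15 -0.09 0.28 0; 0.2 0.15 -0.09 0.28 0",
  "force": 20
}}

```text
clock: 1.55
ee_pos: [0.5329, 0.0295, 0.2013]
orientation: [0.001, 0.707, 0.707, 0.001]
force: [0.3, 0.2, 0.7]
grip_width: 0.0531
grip_force: 0.0
```

```bash
python3 - <<'E'
from h import *
im=snap("wrist","w1")
print(r.state()["ee_pos"],proj("wrist",[r.state()["ee_pos"],[.53,.03,.118]]))
for d in r.find_in("wrist","bottle_0"): print(np.round(d["centre"],3),round(d["confidence"],2))
E
```

```text
[0.53285849 0.02952105 0.20128199] [[316.68990484 332.1358454 ]
 [312.49632452 260.35802608]]
[0.531 0.136 0.073] 0.94
[ 0.529 -0.083  0.068] 0.76
[ 0.557 -0.212  0.027] 0.64
[0.535 0.036 0.07 ] 0.57
```

View pics/w1.png

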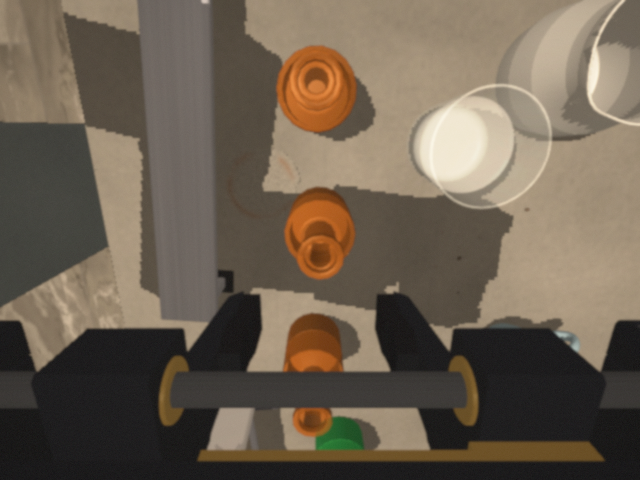

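Mouths are at about (320,257), (317,84) and (313,419), and the rail's near end runs from (161,317) to (215,320).

```bash
python3 - <<'E'
from h import *
for p in [(320,256),(317,83),(313,418)]: print("mouth",unproj("wrist",p,.118).round(4))
for p in [(140,0),(161,316),(211,0),(215,320)]: print("rail",unproj("wrist",p,.05).round(4))
E
```

```text
mouth [0.5347 0.0331 0.118 ]
mouth [0.5328 0.1345 0.118 ]
mouth [ 0.5296 -0.097   0.118 ]
rail [0.4122 0.1939 0.05  ]
rail [ 0.3929 -0.0489  0.05  ]
rail [0.4605 0.1939 0.05  ]
rail [ 0.4408 -0.053   0.05  ]
```

{"api": "move_arm", "payload": {
  "targets": "0.2 0.012 0.01 0.25 0; 0.2 0.012 0.01 0.45 0; 0.2 0.012 0.01 0.525 0; 0.2 0.012 0.01 0.525 0; -1 0.012 0.01 0.525 0; -1 0.012 0.01 0.525 0; -1 0.012 0.01 0.525 0; -1 0.012 0.01 0.525 0",
  "force": 25
}}

```text
clock: 2.45
ee_pos: [0.5345, 0.0323, 0.096]
orientation: [0.001, 0.707, 0.707, 0.001]
force: [-1.0, -0.2, 7.4]
grip_width: 0.0308
grip_force: 25.0
```

{"api": "move_arm", "payload": {
  "targets": "-1 0 0 -0.1 0; -1 0 0 -0.25 0; -1 0 0 -0.4 0; -1 0 0 -0.4 0"
}}

```text
clock: 2.85
ee_pos: [0.5353, 0.0323, 0.1782]
orientation: [0.003, 0.707, 0.707, 0.002]
force: [0.4, 0.2, -3.1]
grip_width: 0.0308
grip_force: 25.0
```

```bash
python3 - <<'E'
from h import *
im=snap("wrist","w2")
print(r.state()["ee_pos"],proj("wrist",[r.state()["ee_pos"],r.state()["ee_pos"]+[0,0,.023]]))
E
```

```text
[0.53436376 0.03239366 0.1758408 ] [[316.68271868 332.10114869]
 [316.58412667 367.52814596]]
```

View pics/w2.png

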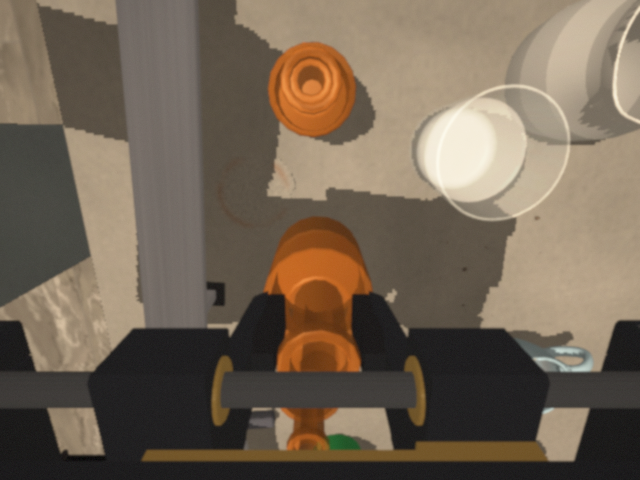

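The grip closed at 30.8 mm, so it has the bead rather than the neck. I'll set the bottle down and regrip 5 mm lower.

{"api": "move_arm", "payload": {
  "targets": "-1 0 0 0.2 0; -1 0 0 0.36 0; -1 0 0 0.4 0; 0.2 0 0 0.4 0; 0.2 0 0 0.4 0; 0.2 0 0 0.425 0; 0.2 0 0 0.425 0; 0.2 0 0 0.425 0"
}}

```text
clock: 3.7
ee_pos: [0.5339, 0.0324, 0.0895]
orientation: [-0.0, 0.707, 0.707, -0.0]
force: [-0.0, 0.0, -0.7]
grip_width: 0.0529
grip_force: 0.0
```

{"api": "move_arm", "payload": {
  "targets": "-1 0 0 0 0; -1 0 0 0 0; -1 0 0 0 0; -1 0 0 0 0; -1 0 0 -0.1 0; -1 0 0 -0.25 0; -1 0 0 -0.4 0; -1 0 0 -0.4 0"
}}

```text
clock: 4.5
ee_pos: [0.5353, 0.0323, 0.1728]
orientation: [0.003, 0.707, 0.707, 0.002]
force: [-0.3, 0.1, -3.4]
grip_width: 0.0309
grip_force: 24.8
```

{"api": "move_arm", "payload": {
  "targets": "-1 0.05 -0.15 0 0; -1 0.15 -0.35 0 0; -1 0.2 -0.5 0 0; -1 0.22 -0.535 0 0; -1 0.22 -0.535 0 0; -1 0.22 -0.535 0.09 0; -1 0.22 -0.535 0.12 0; -1 0.22 -0.535 0.12 0",
  "force": 30
}}

```text
clock: 5.3
ee_pos: [0.4274, 0.0761, 0.1448]
orientation: [-0.001, 0.707, 0.707, -0.001]
force: [0.7, -0.5, -3.3]
grip_width: 0.0307
grip_force: 29.8
```

{"api": "move_arm", "payload": {
  "targets": "-1 0 0 0.015 0; -1 0 0 0.02 0; -1 0 0 0.025 0; -1 0 0 0.025 0; -1 0 0 0.025 0"
}}

```text
clock: 5.8
ee_pos: [0.4271, 0.0764, 0.1409]
orientation: [0.0, 0.707, 0.707, 0.0]
force: [0.3, -0.2, -2.6]
grip_width: 0.0306
grip_force: 29.8
```

```bash
python3 - <<'E'
from h import *
im=snap("wrist","w3")
print(r.state()["ee_pos"],r.state()["force"],proj("wrist",[r.state()["ee_pos"],r.state()["ee_pos"]+[0,0,.027]]))
E
```

```text
[0.4270626  0.07639414 0.14090342] [ 0.03201223 -0.79042609 -2.92401974] [[316.69799892 332.10838726]
 [316.36338519 374.9575986 ]]
```

View pics/w3.png

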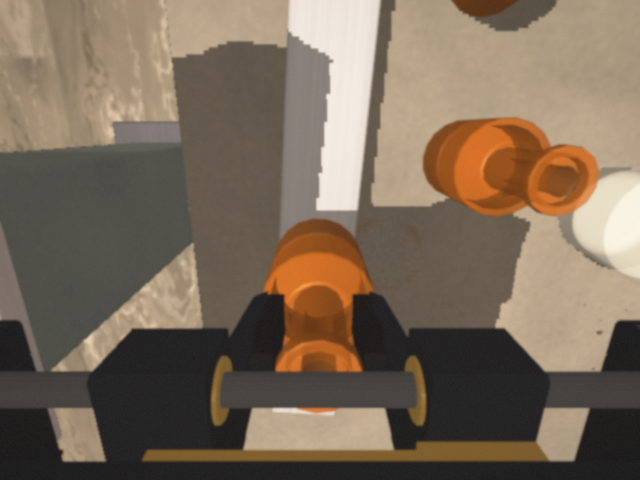

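{"api": "move_arm", "payload": {
  "targets": "-1 0 0 0.005 0; -1 0 0 0.01 0; -1 0 0 0.01 0"
}}

```text
clock: 6.15
ee_pos: [0.4272, 0.0764, 0.1395]
orientation: [0.0, 0.707, 0.707, 0.0]
force: [-2.7, -0.7, 7.2]
grip_width: 0.031
grip_force: 30.0
```

{"api": "move_arm", "payload": {
  "targets": "-1 0 0 0.005 0; -1 0 0 0.01 0; -1 0 0 0.01 0"
}}

```text
clock: 6.45
ee_pos: [0.4274, 0.0764, 0.1391]
orientation: [0.001, 0.707, 0.707, 0.001]
force: [-8.8, -1.0, 30.2]
grip_width: 0.031
grip_force: 30.5
```

{"api": "move_arm", "payload": {
  "targets": "-1 0 0 -0.01 0; 0.2 0 0 -0.01 0; 0.2 0 0 -0.01 0; 0.2 0 0 -0.01 0; 0.2 0 0 -0.1 0; 0.2 0 0 -0.25 0; 0.2 0 0 -0.4 0; 0.2 0 0 -0.4 0"
}}

```text
clock: 7.25
ee_pos: [0.4284, 0.0763, 0.2196]
orientation: [0.002, 0.707, 0.707, 0.002]
force: [0.4, 0.0, -0.7]
grip_width: 0.0529
grip_force: 0.0
```

```bash
cat >> h.py <<'E'
def amber():
    "bead centre (ellipse fit of mouth ring) candidates from wrist picture"
    im=r.camera("wrist")[:,:,::-1].copy();return im
E
python3 - <<'E'
from h import *
im=snap("wrist","w4");s=r.state()
print(s["ee_pos"],s["clock"])
print(proj("wrist",[[.427,.076,.168],[.427,.076,.05]]))
for d in r.find_in("wrist","bottle_0"): print(np.round(d["centre"],3),round(d["confidence"],2))
E
```

```text
[0.42755216 0.07636542 0.21770369] 7.3
[[315.80151381 283.34929794]
 [316.32452156 226.85573327]]
[ 0.518 -0.099  0.086] 0.83
[0.431 0.084 0.122] 0.78
[ 0.541 -0.216  0.01 ] 0.71
[0.523 0.235 0.054] 0.61
[0.521 0.141 0.072] 0.56
```

View pics/w4.png

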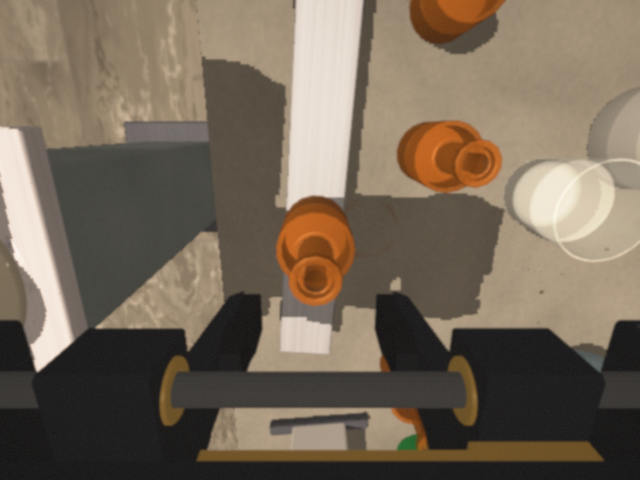

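```bash
cat >> h.py <<'E'
def ring(im,uv,rad,win=28):
    u,v=np.int32(np.round(uv));w=int(win+rad)
    x0,y0=max(u-w,0),max(v-w,0);c=im[y0:v+w,x0:u+w]
    g=cv2.resize(cv2.GaussianBlur(c[:,:,2],(3,3),0),None,fx=3,fy=3,interpolation=2)
    h=cv2.HoughCircles(g,cv2.HOUGH_GRADIENT,1,12,param1=120,param2=12,minRadius=int(3*rad*.85),maxRadius=int(3*rad*1.15))
    return [] if h is None else [(round(float(a/3+x0),1),round(float(b/3+y0),1),round(float(q/3),1)) for a,b,q in h[0][:3]]
E
python3 - <<'E'
from h import *
im=cv2.imread("pics/w4.png")
for p,z in [((.427,.076),.168),((.5328,.1345),.118)]:
    P=np.array([*p,z]);uv,e=proj("wrist",[P,P+[.0155,0,0]]);print(uv,abs(e-uv)[0],[(q,unproj("wrist",q[:2],z).round(4)) for q in ring(im,uv,abs(e-uv)[0])])
    uv,e=proj("wrist",[P,P+[.0065,0,0]]);print("hole",uv,abs(e-uv)[0],[(q,unproj("wrist",q[:2],z).round(4)) for q in ring(im,uv,abs(e-uv)[0],12)])
for p in [(281,352),(329,353),(295,0),(364,0)]: print(unproj("wrist",p,.05).round(4))
E
```

```text
[317.15750593 284.32608288] 28.171698291290625 []
hole [317.15750593 284.32608288] 11.813799320701605 []
[484.36296287 166.86583186] 24.46625286963615 []
hole [484.36296287 166.86583186] 10.25993694624458 []
[ 0.3912 -0.0507  0.05  ]
[ 0.4383 -0.0518  0.05  ]
[0.4107 0.2455 0.05  ]
[0.4604 0.2455 0.05  ]
```

{"api": "move_arm", "payload": {
  "targets": "0.2 0.1 0.2 0 0; 0.2 0.2 0.4 0 0; 0.2 0.295 0.53 0 0; 0.2 0.295 0.53 0.2 0; 0.2 0.295 0.53 0.4 0; 0.2 0.295 0.53 0.55 0; 0.2 0.295 0.53 0.62 0; 0.2 0.295 0.53 0.62 0"
}}

```text
clock: 8.15
ee_pos: [0.5313, 0.1353, 0.0894]
orientation: [-0.002, 0.707, 0.707, -0.003]
force: [0.3, -0.1, 0.3]
grip_width: 0.0528
grip_force: 0.0
```

{"api": "move_arm", "payload": {
  "targets": "-1 0 0 0 0; -1 0 0 0 0; -1 0 0 0 0; -1 0 0 0 0; -1 0 0 -0.1 0; -1 0 0 -0.25 0; -1 0 0 -0.4 0; -1 0 0 -0.4 0"
}}

```text
clock: 8.95
ee_pos: [0.5343, 0.1355, 0.1764]
orientation: [0.002, 0.707, 0.707, 0.003]
force: [-0.1, -0.1, -3.2]
grip_width: 0.0305
grip_force: 30.4
```

```bash
python3 - <<'E'
from h import *
im=snap("wrist","w5");s=r.state()
print(s["ee_pos"],s["clock"])
a=im[210:450,200:440];b=cv2.imread("pics/w3.png")[210:450,200:440]
cv2.imwrite("pics/cmp.png",cv2.resize(np.hstack([b,a]),(780,390)))
E
```

```text
[0.53339162 0.13543383 0.17399934] 9.0
```

View pics/cmp.png

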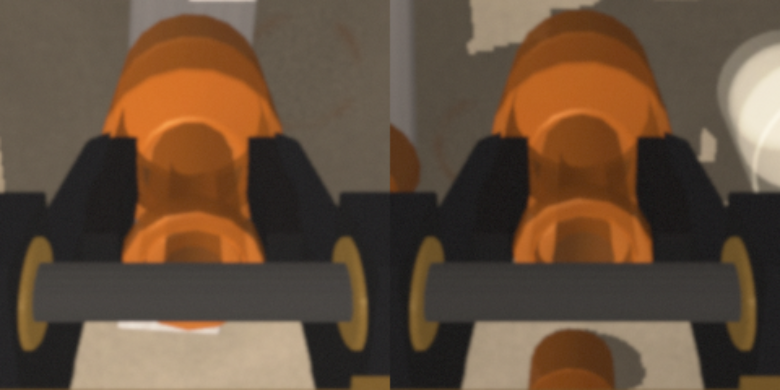

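{"api": "move_arm", "payload": {
  "targets": "-1 0.1 -0.15 0 0; -1 0.13 -0.35 0 0; -1 0.13 -0.48 0 0; -1 0.13 -0.51 0 0; -1 0.13 -0.51 0 0; -1 0.13 -0.51 0.09 0; -1 0.13 -0.51 0.13 0; -1 0.13 -0.51 0.13 0"
}}

```text
clock: 9.8
ee_pos: [0.4313, 0.1611, 0.1455]
orientation: [-0.001, 0.707, 0.707, -0.001]
force: [1.3, 0.2, -2.1]
grip_width: 0.031
grip_force: 30.4
```

{"api": "move_arm", "payload": {
  "targets": "-1 0 0 0.01 0; -1 0 0 0.015 0; -1 0 0 0.02 0; -1 0 0 0.025 0; -1 0 0 0.025 0"
}}

```text
clock: 10.3
ee_pos: [0.4314, 0.1614, 0.1432]
orientation: [0.001, 0.707, 0.707, 0.001]
force: [-2.7, -1.6, 11.9]
grip_width: 0.0307
grip_force: 30.5
```

{"api": "move_arm", "payload": {
  "targets": "-1 0 0 -0.005 0; 0.2 0 0 -0.005 0; 0.2 0 0 -0.005 0; 0.2 0 0 -0.005 0; 0.2 0 0 -0.1 0; 0.2 0 0.05 -0.25 0; 0.2 0.15 0.3 -0.4 0; 0.2 0.3 0.5 -0.4 0"
}}

```text
clock: 11.1
ee_pos: [0.5212, 0.2135, 0.2235]
orientation: [0.002, 0.708, 0.707, 0.002]
force: [0.8, -1.9, 0.9]
grip_width: 0.0527
grip_force: 0.0
```

```bash
python3 - <<'E'
from h import *
im=snap("wrist","w6");s=r.state()
print(s["ee_pos"],s["clock"])
print(proj("wrist",[[.4315,.163,.168],[.535,.253,.118]]))
cv2.imwrite("pics/w6c.png",im)
E
```

```text
[0.52624362 0.2169438  0.22213257] 11.15
[[161.27771289 361.38344479]
 [329.23700637 199.83498066]]
```

View pics/w6c.png

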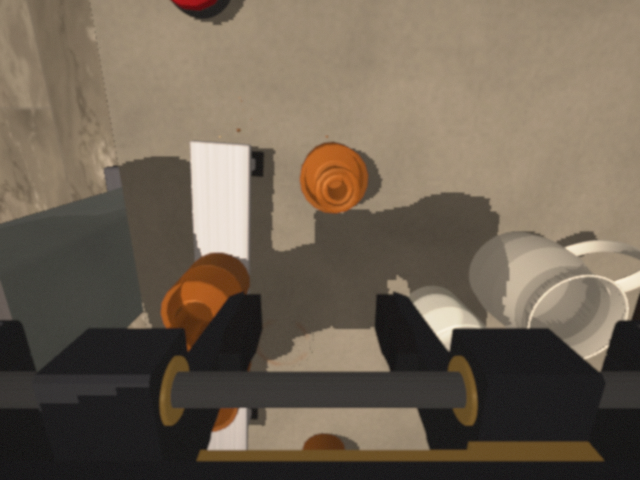

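Bottle b stands on the rail. The last amber bottle's mouth is at (336,186), and the rail's far end runs from (191,142) to (250,147).

```bash
python3 - <<'E'
from h import *
print(r.state()["ee_pos"])
print(unproj("wrist",(336,186),.118).round(4))
for p in [(191,142),(250,147),(195,230),(249,240)]: print(unproj("wrist",p,.05).round(4))
E
```

```text
[0.52624362 0.2169438  0.22213257]
[0.5394 0.2622 0.118 ]
[0.4238 0.288  0.05  ]
[0.4719 0.2841 0.05  ]
[0.419  0.2131 0.05  ]
[0.4662 0.2038 0.05  ]
```

{"api": "move_arm", "payload": {
  "targets": "0.2 0.19 0.02 0 0; 0.2 0.19 0.02 0.2 0; 0.2 0.19 0.02 0.4 0; 0.2 0.19 0.02 0.55 0; 0.2 0.19 0.02 0.64 0; 0.2 0.19 0.02 0.64 0; -1 0.19 0.02 0.64 0; -1 0.19 0.02 0.64 0"
}}

```text
clock: 11.95
ee_pos: [0.5242, 0.2513, 0.0935]
orientation: [0.001, 0.707, 0.707, 0.001]
force: [2.0, 0.2, 0.7]
grip_width: 0.0388
grip_force: 0.9
```

{"api": "move_arm", "payload": {
  "targets": "-1 0 0 0 0; -1 0 0 0 0; -1 0 0 -0.1 0; -1 0 0 -0.25 0; -1 0 0 -0.4 0; -1 0 0 -0.4 0;  -1 0 0 -0.4 0"
}}

```text
clock: 12.65
ee_pos: [0.523, 0.2511, 0.1715]
orientation: [-0.0, 0.707, 0.707, -0.0]
force: [-0.5, 0.3, -3.8]
grip_width: 0.0306
grip_force: 30.7
```

```bash
python3 - <<'E'
from h import *
im=snap("wrist","w7");s=r.state()
print(s["ee_pos"],s["clock"])
# compare rim rows at column 318 against earlier grasps: strongest vertical gradient of red channel
for n in ("w3","w5","w7"):
    c=cv2.imread(f"pics/{n}.png")[200:372,313:323].mean(1)
    g=np.abs(np.diff(c[:,2]));print(n,[(int(i)+200,int(g[i])) for i in np.argsort(-g)[:8]], c[100:170:6,2].astype(int))
E
```

```text
[0.52266646 0.25103405 0.17067184] 12.7
w3 [(284, 29), (285, 29), (210, 26), (340, 24), (209, 24), (339, 20), (251, 17), (252, 16)] [143 143 143 118 110 107 116 190 184 140 131 113]
w5 [(280, 25), (279, 24), (331, 22), (332, 20), (213, 20), (212, 18), (370, 16), (247, 16)] [125 124 114  95  96 109 164 158 121 105 104 104]
w7 [(272, 25), (320, 22), (271, 22), (210, 19), (321, 18), (209, 17), (239, 16), (370, 15)] [121 107  92  98 162 158 120 106  93  94  95 102]
```

{"api": "move_arm", "payload": {
  "targets": "-1 0 0 0.2 0; -1 0 0 0.36 0; -1 0 0 0.39 0; 0.1 0 0 0.395 0; 0.1 0.032 0 0.395 0; 0.1 0.032 0 0.395 0; -1 0.032 0 0.395 0; -1 0.032 0 0.395 0"
}}

```text
clock: 13.5
ee_pos: [0.5235, 0.2577, 0.0933]
orientation: [0.0, 0.707, 0.707, 0.0]
force: [-0.2, -0.6, 0.2]
grip_width: 0.0348
grip_force: 0.0
```

{"api": "move_arm", "payload": {
  "targets": "-1 0 0 0 0; -1 0 0 0 0; -1 0 0 -0.1 0; -1 0 0 -0.25 0; -1 0 0 -0.4 0; -1 0 0 -0.4 0;  -1 0 0 -0.4 0"
}}

```text
clock: 14.2
ee_pos: [0.5232, 0.2574, 0.1724]
orientation: [-0.0, 0.707, 0.707, -0.0]
force: [0.1, -0.5, -2.7]
grip_width: 0.0307
grip_force: 30.8
```

```bash
cat >> h.py <<'E'
def rim(n):
    im=snap("wrist",n);print(r.state()["ee_pos"].round(4),r.state()["clock"])
    c=im[200:372,313:323].mean(1);g=np.abs(np.diff(c[:,2]));print(n,sorted((int(i)+200,int(g[i])) for i in np.argsort(-g)[:8]))
E
python3 -c "
from h import *
rim('w8')"
```

```text
[0.5228 0.2574 0.1716] 14.25
w8 [(217, 24), (218, 21), (254, 15), (285, 16), (286, 26), (287, 19), (340, 19), (341, 21)]
```

{"api": "move_arm", "payload": {
  "targets": "-1 -0.05 -0.15 0 0; -1 -0.05 -0.3 0 0; -1 -0.05 -0.415 0 0; -1 -0.05 -0.415 0 0; -1 -0.05 -0.415 0.09 0; -1 -0.05 -0.415 0.13 0; -1 -0.05 -0.415 0.13 0; -1 -0.05 -0.415 0.13 0"
}}

```text
clock: 15.05
ee_pos: [0.4408, 0.2475, 0.1469]
orientation: [-0.0, 0.707, 0.707, -0.0]
force: [-0.1, 0.2, -2.3]
grip_width: 0.0307
grip_force: 30.8
```

{"api": "move_arm", "payload": {
  "targets": "-1 0 0 0.01 0; -1 0 0 0.015 0; -1 0 0 0.02 0; -1 0 0 0.02 0; -1 0 0 0.02 0"
}}

```text
clock: 15.55
ee_pos: [0.4406, 0.2476, 0.1433]
orientation: [0.0, 0.707, 0.707, 0.0]
force: [0.3, -0.2, -3.0]
grip_width: 0.0308
grip_force: 30.8
```

{"api": "move_arm", "payload": {
  "targets": "-1 0 0 0.005 0; -1 0 0 0.01 0; -1 0 0 0.01 0"
}}

```text
clock: 15.85
ee_pos: [0.4408, 0.2478, 0.1429]
orientation: [0.001, 0.707, 0.707, 0.001]
force: [-4.8, -0.8, 14.0]
grip_width: 0.0303
grip_force: 31.0
```

{"api": "move_arm", "payload": {
  "targets": "-1 0 0 -0.005 0; 0.2 0 0 -0.005 0; 0.2 0 0 -0.005 0; 0.2 0 0 -0.1 0; 0.2 0 0 -0.3 0; 0.2 0 0.1 -0.45 0; 0.2 0 0.3 -0.45 0; 0.2 0 0.44 -0.45 0"
}}

```text
clock: 16.65
ee_pos: [0.5305, 0.2476, 0.2321]
orientation: [0.001, 0.707, 0.707, 0.001]
force: [-0.7, -0.5, -0.6]
grip_width: 0.0529
grip_force: 0.0
```

{"api": "move_arm", "payload": {
  "targets": "0.2 -0.25 0 0 0; 0.2 -0.5 0 0 0; 0.2 -0.75 0 0 0; 0.2 -1 0 0 0; 0.2 -1 0 0 0; 0.2 -1 0 0 0"
}}

```text
clock: 17.25
ee_pos: [0.5286, 0.0468, 0.231]
orientation: [-0.0, 0.708, 0.706, 0.0]
force: [-0.6, -0.4, -0.4]
grip_width: 0.0529
grip_force: 0.0
```

{"api": "move_arm", "payload": {
  "targets": "0.2 -0.25 0 0 0; 0.2 -0.5 0 0.05 0; 0.2 -0.75 0 0.1 0; 0.2 -0.75 0 0.1 0; 0.2 -0.75 0 0.1 0;  0.2 -0.75 0 0.1 0"
}}

```text
clock: 17.85
ee_pos: [0.5288, -0.1007, 0.2113]
orientation: [-0.0, 0.706, 0.708, 0.0]
force: [0.0, 0.2, 0.0]
grip_width: 0.0529
grip_force: 0.0
```

```bash
python3 - <<'E'
from h import *
im=snap("wrist","w9");print(r.state()["ee_pos"].round(4),r.state()["clock"])
print(proj("wrist",[[.5296,-.097,.118],[.42,.076,.168]]))
for n in ("bottle_0","pump_0"):
    for d in r.find_in("wrist",n): print(n,np.round(d["centre"],3),round(d["confidence"],2))
E
```

```text
[ 0.5288 -0.1006  0.2115] 17.9
[[ 318.47137952  250.6595671 ]
 [  32.12516576 -136.51211113]]
bottle_0 [ 0.53  -0.093  0.072] 0.93
bottle_0 [ 0.555 -0.221  0.065] 0.91
bottle_0 [0.439 0.049 0.076] 0.64
pump_0 [ 0.443 -0.253  0.12 ] 0.6
pump_0 [ 0.445 -0.295  0.092] 0.41
```

View pics/w9.png

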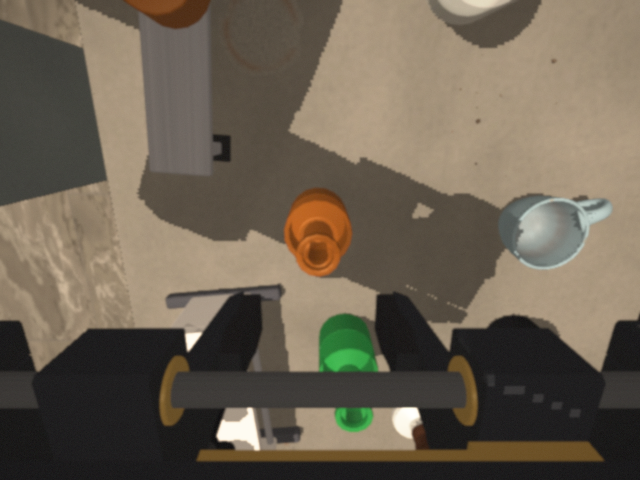

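The target bottle's mouth is at (318,252), where predicted. The green one at (353,415) is left alone.

{"api": "move_arm", "payload": {
  "targets": "0.2 0.015 0 0.2 0; 0.2 0.015 0 0.4 0; 0.2 0.015 0 0.55 0; 0.2 0.015 0 0.59 0; 0.2 0.015 0 0.59 0; -1 0.015 0 0.59 0; -1 0.015 0 0.59 0; -1 0.015 0 0.59 0"
}}

```text
clock: 18.8
ee_pos: [0.5289, -0.0995, 0.0944]
orientation: [0.001, 0.707, 0.707, 0.0]
force: [-1.7, 0.1, 2.9]
grip_width: 0.0311
grip_force: 22.8
```

{"api": "move_arm", "payload": {
  "targets": "-1 0 0 0 0; -1 0 0 -0.1 0; -1 0 0 -0.25 0; -1 0 0 -0.4 0; -1 0 0 -0.4 0;  -1 0 0 -0.4 0"
}}

```text
clock: 19.4
ee_pos: [0.5282, -0.0993, 0.1727]
orientation: [-0.0, 0.707, 0.707, -0.0]
force: [-0.8, -0.4, -2.8]
grip_width: 0.0306
grip_force: 29.9
```

```bash
python3 -c "
from h import *
rim('w10')"
```

```text
[ 0.5279 -0.0991  0.1719] 19.45
w10 [(249, 15), (250, 16), (281, 24), (282, 28), (283, 17), (333, 19), (334, 25), (335, 15)]
```

{"api": "move_arm", "payload": {
  "targets": "-1 0.12 -0.15 0 0; -1 0.25 -0.3 0 0; -1 0.38 -0.45 0 0; -1 0.455 -0.54 0 0; -1 0.455 -0.54 0 0; -1 0.455 -0.54 0.09 0; -1 0.455 -0.54 0.13 0; -1 0.455 -0.54 0.13 0"
}}

```text
clock: 20.25
ee_pos: [0.4202, -0.0086, 0.1457]
orientation: [-0.002, 0.707, 0.707, -0.001]
force: [0.3, 0.2, -2.2]
grip_width: 0.0307
grip_force: 30.0
```

{"api": "move_arm", "payload": {
  "targets": "-1 0 0 0.01 0; -1 0 0 0.015 0; -1 0 0 0.02 0; -1 0 0 0.02 0; -1 0 0 0.02 0"
}}

```text
clock: 20.75
ee_pos: [0.4209, -0.0086, 0.1443]
orientation: [0.001, 0.707, 0.707, 0.0]
force: [-2.8, 0.6, 8.1]
grip_width: 0.0309
grip_force: 30.1
```

{"api": "move_arm", "payload": {
  "targets": "-1 0 0 -0.005 0; 0.2 0 0 -0.005 0; 0.2 0 0 -0.005 0; 0.2 0 0 -0.1 0; 0.2 0 0 -0.3 0; 0.2 0 0 -0.5 0; 0.2 0 0 -0.7 0; 0.2 0 0 -0.7 0"
}}

```text
clock: 21.55
ee_pos: [0.422, -0.0088, 0.2877]
orientation: [0.004, 0.707, 0.707, 0.002]
force: [0.7, 1.0, -0.0]
grip_width: 0.0528
grip_force: 0.0
```

{"api": "move_arm", "payload": {
  "targets": "0.2 -0.25 0 -0.1 0; 0.2 -0.5 0 -0.1 0; 0.2 -0.75 0 -0.1 0; 0.2 -1 0 -0.1 0; 0.2 -1 0 -0.1 0; 0.2 -1 0 -0.1 0"
}}

```text
clock: 22.15
ee_pos: [0.4203, -0.2092, 0.3022]
orientation: [-0.001, 0.708, 0.706, 0.0]
force: [0.1, -0.0, -0.7]
grip_width: 0.0527
grip_force: 0.0
```

{"api": "move_arm", "payload": {
  "targets": "0.2 -0.25 0.05 0 0; 0.2 -0.5 0.05 0 0; 0.2 -0.6 0.05 0 0; 0.2 -0.6 0.05 0 0; 0.2 -0.6 0.05 0 0"
}}

```text
clock: 22.65
ee_pos: [0.4308, -0.3268, 0.3029]
orientation: [-0.0, 0.707, 0.707, 0.0]
force: [0.1, 1.4, 0.0]
grip_width: 0.0532
grip_force: 0.0
```

```bash
python3 - <<'E'
from h import *
im=snap("wrist","w11");print(r.state()["ee_pos"].round(4),r.state()["clock"])
for n in ("pump_0","stand"):
    for d in r.find_in("wrist",n): print(n,np.round(d["centre"],3),proj("wrist",[d["centre"]]).round(),round(d["confidence"],2))
im=snap("scene","s1")
for n in ("pump_0","bottle_0"):
    for d in r.find_in("scene",n): print("scene",n,np.round(d["centre"],3),round(d["confidence"],2))
E
```

```text
[ 0.4308 -0.3265  0.3032] 22.7
pump_0 [ 0.436 -0.257  0.133] [[324. 144.]] 0.97
pump_0 [ 0.443 -0.354  0.133] [[331. 255.]] 0.8
pump_0 [ 0.432 -0.21   0.132] [[319.  80.]] 0.56
stand [ 0.463 -0.608  0.068] [[342. 422.]] 0.77
stand [ 0.438 -0.271  0.085] [[325. 156.]] 0.7
scene pump_0 [ 0.435 -0.309  0.106] 0.75
scene pump_0 [ 0.433 -0.257  0.109] 0.58
scene pump_0 [ 0.436 -0.361  0.109] 0.53
scene pump_0 [ 0.421 -0.211  0.108] 0.49
scene pump_0 [0.411 0.06  0.109] 0.38
scene pump_0 [0.42  0.149 0.105] 0.31
scene bottle_0 [ 0.408 -0.019  0.102] 0.83
scene bottle_0 [ 0.548 -0.238  0.075] 0.7
scene bottle_0 [0.428 0.234 0.106] 0.69
scene bottle_0 [0.414 0.148 0.102] 0.67
scene bottle_0 [0.412 0.061 0.106] 0.66
scene bottle_0 [ 0.426 -0.29   0.079] 0.31
```

View pics/w11.png

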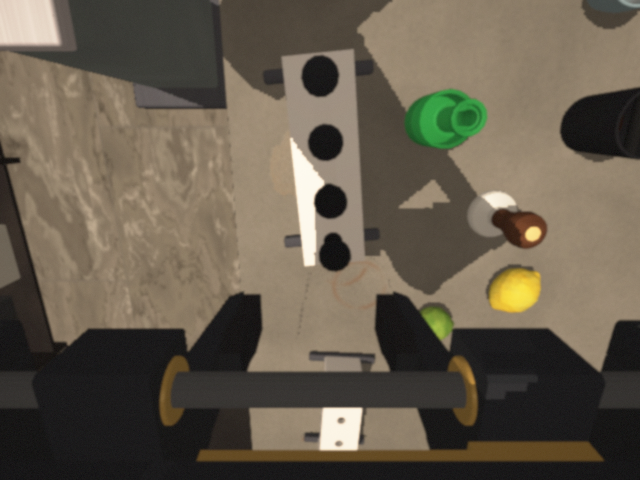

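All four buttons show, at (320,76), (325,142), (331,201) and (335,257). The white plate is slightly yawed, and the small stand is lower down at (342,420).

```bash
cat >> h.py <<'E'
def buttons(im,box=(0,290,240,400),z=.132):
    y0,y1,x0,x1=box;m=(im[y0:y1,x0:x1].max(2)<45).astype(np.uint8);m=cv2.morphologyEx(m,cv2.MORPH_OPEN,np.ones((9,9)))
    n,l,s,c=cv2.connectedComponentsWithStats(m)
    for i in range(1,n):
        if s[i,4]>250:
            cn=cv2.findContours((l==i).astype(np.uint8),0,1)[0][0];(u,v),q=cv2.minEnclosingCircle(cn)
            print("box",s[i]+[x0,y0,0,0,0],"circ",round(u+x0,1),round(v+y0,1),round(q,1),unproj("wrist",(u+x0,v+y0),z).round(4),unproj("wrist",c[i]+[x0,y0],z).round(4))
E
python3 - <<'E'
from h import *
buttons(cv2.imread("pics/w11.png"))
E
```

```text
box [ 303   57   34   38 1050] circ 319.8 75.5 19.2 [ 0.4323 -0.2072  0.132 ] [ 0.4322 -0.2073  0.132 ]
box [310 126  31  33 861] circ 325.0 142.0 17.1 [ 0.4367 -0.2568  0.132 ] [ 0.4368 -0.2568  0.132 ]
box [316 186  29  31 744] circ 329.7 201.1 15.9 [ 0.4412 -0.3059  0.132 ] [ 0.4416 -0.306   0.132 ]
box [321 235  28  35 774] circ 333.5 252.0 17.9 [ 0.4452 -0.3524  0.132 ] [ 0.4457 -0.3533  0.132 ]
```

{"api": "move_arm", "payload": {
  "targets": "0.2 0.2 0.01 0.1 0; 0.2 0.4 0.01 0.25 0; 0.2 0.595 0.01 0.4 0; 0.2 0.595 0.01 0.5 0; 0.2 0.595 0.01 0.5 0; 0.2 0.595 0.01 0.5 0; 0.2 0.595 0.01 0.5 0"
}}

```text
clock: 23.65
ee_pos: [0.433, -0.2103, 0.2044]
orientation: [0.001, 0.707, 0.707, 0.0]
force: [1.3, -0.3, -0.3]
grip_width: 0.053
grip_force: 0.0
```

```bash
python3 - <<'E'
from h import *
im=snap("wrist","w12");print(r.state()["ee_pos"].round(4),r.state()["clock"]);buttons(im,(150,371,262,372))
E
```

```text
[ 0.4329 -0.2103  0.2043] 23.7
box [ 295  228   43   53 1743] circ 316.0 254.3 26.6 [ 0.4323 -0.2018  0.132 ] [ 0.4324 -0.203   0.132 ]
box [ 304  291   39   80 2145] circ 328.0 330.5 41.0 [ 0.44   -0.2547  0.132 ] [ 0.4376 -0.2545  0.132 ]
```

{"api": "move_arm", "payload": {
  "targets": "0.2 0.0175 -0.003 0.2 0; 0.2 0.0175 -0.003 0.4 0; 0.2 0.0175 -0.003 0.5 0; 0.2 0.0175 -0.003 0.5 0; 0.2 0.0175 -0.003 0.5 0; -1 0.0175 -0.003 0.5 0; -1 0.0175 -0.003 0.5 0; -1 0.0175 -0.003 0.5 0",
  "force": 25
}}

```text
clock: 24.5
ee_pos: [0.432, -0.2061, 0.1034]
orientation: [0.0, 0.707, 0.707, 0.0]
force: [0.9, -0.2, 0.2]
grip_width: 0.031
grip_force: 0.0
```

{"api": "move_arm", "payload": {
  "targets": "-1 0 0 0 0; -1 0 0 0 0; -1 0 0 -0.2 0; -1 0 0 -0.4 0; -1 0 0 -0.6 0; -1 0 0 -0.8 0; -1 0 0 -0.93 0; -1 0 0 -0.93 0"
}}

```text
clock: 25.3
ee_pos: [0.4326, -0.2064, 0.2923]
orientation: [0.003, 0.707, 0.707, 0.0]
force: [0.6, -0.2, -0.5]
grip_width: 0.0284
grip_force: 25.0
```

```bash
python3 - <<'E'
from h import *
im=snap("wrist","w13");print(r.state()["ee_pos"].round(4),r.state()["clock"],r.state()["grip_width"]);buttons(im,(150,371,262,372))
cv2.imwrite("pics/w13c.png",im)
P=r.state()["ee_pos"];print(proj("wrist",[P,P+[0,0,.029],P-[0,0,.098]]))
E
```

```text
[ 0.4321 -0.206   0.2899] 25.35 0.028337057516582595
box [ 262  294  110   77 7100] circ 316.5 332.5 66.2 [ 0.4314 -0.3061  0.132 ] [ 0.4312 -0.3095  0.132 ]
[[316.68369068 332.10192527]
 [316.44871104 378.96336436]
 [317.07937781 253.19096578]]
```

View pics/w13c.png

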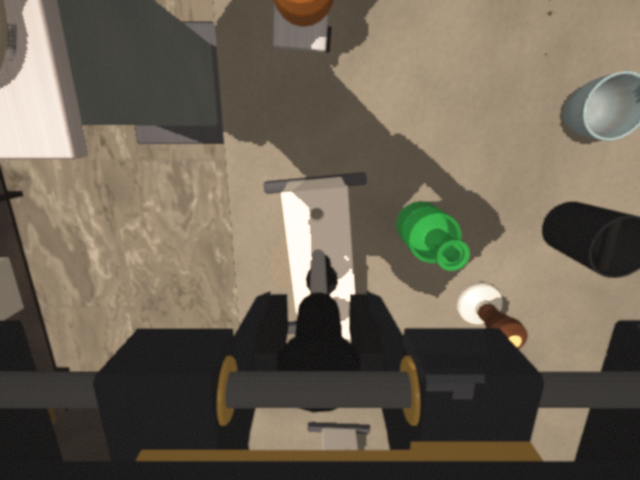

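The pump hangs straight in the grip, with the tube tip at about (319,254) against the predicted (317,253). Now I'll carry it to the far-left bottle.

{"api": "move_arm", "payload": {
  "targets": "-1 0.2 0.04 0 0; -1 0.4 0.04 0 0; -1 0.6 0.04 0 0; -1 0.8 0.04 0 0; -1 1 0.04 0 0; -1 1 0.04 0 0; -1 1 0.04 0 0"
}}

```text
clock: 26.05
ee_pos: [0.4395, -0.0054, 0.2878]
orientation: [-0.001, 0.706, 0.708, -0.001]
force: [0.2, 0.2, -0.6]
grip_width: 0.0282
grip_force: 25.0
```

{"api": "move_arm", "payload": {
  "targets": "-1 0.2 0 0 0; -1 0.4 0 0 0; -1 0.6 0 0 0; -1 0.8 0 0 0; -1 0.9 0 0 0; -1 0.9 0 0 0; -1 0.9 0 0 0"
}}

```text
clock: 26.75
ee_pos: [0.4402, 0.173, 0.2884]
orientation: [-0.0, 0.707, 0.707, -0.001]
force: [0.0, -0.2, -0.9]
grip_width: 0.0285
grip_force: 25.0
```

```bash
python3 - <<'E'
from h import *
im=snap("wrist","w14");s=r.state();print(s["ee_pos"].round(4),s["clock"],s["grip_width"])
uv=proj("wrist",[[.4408,.246,.168]])[0];print(uv)
for d in r.find_in("wrist","bottle_0_mouth"): print(np.round(d["centre"],4),round(d["confidence"],2))
# template: bead patch from w4 (317,281), scaled by depth
t=cv2.imread("pics/w4.png")[248:312,283:351]
best=[]
for f in np.arange(.6,1.0,.04):
    q=cv2.resize(t,None,fx=f,fy=f,interpolation=cv2.INTER_AREA);m=cv2.matchTemplate(im[:370],q,cv2.TM_CCOEFF_NORMED);_,v,_,p=cv2.minMaxLoc(m);best.append((round(v,3),p[0]+34*f,p[1]+33*f,f))
b=max(best);print(b,unproj("wrist",b[1:3],.168).round(4))
E
```

```text
[0.4402 0.1727 0.2886] 26.8 0.028335102091917603
[318.31597203 140.59359158]
[0.438  0.2416 0.1239] 0.57
(0.56, np.float64(306.48), np.float64(256.76), np.float64(0.7200000000000001)) [0.4319 0.1618 0.168 ]
```

```bash
cat >> h.py <<'E'
def bead(n,P,w=22):
    im=cv2.imread(f"pics/{n}.png");t=cv2.imread("pics/w4.png")[248:312,283:351]
    u,v=proj("wrist",[P])[0];best=[]
    for f in np.arange(.5,1.1,.04):
        q=cv2.resize(t,None,fx=f,fy=f,interpolation=cv2.INTER_AREA);x0=int(max(u-34*f-w,0));y0=int(max(v-33*f-w,0))
        m=cv2.matchTemplate(im[y0:min(int(v+33*f+w),370),x0:int(u+34*f+w)],q,cv2.TM_CCOEFF_NORMED);_,s,_,p=cv2.minMaxLoc(m);best.append((round(s,3),p[0]+34*f+x0,p[1]+33*f+y0,f))
    b=max(best);print(b,unproj("wrist",b[1:3],P[2]).round(4))
E
python3 - <<'E'
from h import *
bead("w14",[.4408,.246,.168]);bead("w14",[.4314,.1626,.168])
E
```

```text
(0.518, np.float64(320.32), np.float64(157.34000000000003), np.float64(0.9800000000000004)) [0.4422 0.2349 0.168 ]
(0.566, np.float64(307.16), np.float64(257.42), np.float64(0.7400000000000002)) [0.4324 0.1613 0.168 ]
```

{"api": "move_arm", "payload": {
  "targets": "-1 0.2 0.003 0 0; -1 0.365 0.003 0 0; -1 0.365 0.003 0 0; -1 0.365 0.003 0.05 0; -1 0.365 0.003 0.1 0; -1 0.365 0.003 0.13 0; -1 0.365 0.003 0.155 0; -1 0.365 0.003 0.155 0"
}}

```text
clock: 27.65
ee_pos: [0.4404, 0.2466, 0.2575]
orientation: [-0.0, 0.707, 0.707, -0.001]
force: [-0.1, 0.0, 0.4]
grip_width: 0.0285
grip_force: 25.0
```

```bash
python3 - <<'E'
from h import *
im=snap("wrist","w15");s=r.state();print(s["ee_pos"].round(4),s["clock"],s["grip_width"],s["force"])
E
```

```text
[0.4406 0.2468 0.258 ] 27.7 0.028646748915254882 [-0.69805616  0.80766823 -1.24724863]
```

{"api": "move_arm", "payload": {
  "targets": "-1 0 0 0.1 0; -1 0 0 0.2 0; -1 0 0 0.28 0; -1 0 0 0.33 0; -1 0 0 0.345 0; -1 0 0 0.345 0"
}}

```text
clock: 28.3
ee_pos: [0.4407, 0.2471, 0.1894]
orientation: [0.0, 0.707, 0.707, 0.0]
force: [0.2, -0.4, -0.4]
grip_width: 0.0289
grip_force: 25.0
```

{"api": "move_arm", "payload": {
  "targets": "-1 0 0 0.008 0; -1 0 0 0.01 0; 0.2 0 0 0.01 0; 0.2 0 0 0.01 0; 0.2 0 0 0.01 0; 0.2 0 0 -0.2 0; 0.2 0 0 -0.4 0; 0.2 0 0 -0.5 0"
}}

```text
clock: 29.1
ee_pos: [0.441, 0.2473, 0.2924]
orientation: [0.001, 0.707, 0.707, 0.002]
force: [0.4, 0.4, -1.0]
grip_width: 0.053
grip_force: 0.0
```

{"api": "move_arm", "payload": {
  "targets": "0.2 -0.25 0 0 0; 0.2 -0.5 0 0 0; 0.2 -0.75 0 0 0; 0.2 -1 0 0 0; 0.2 -1 0 0 0"
}}

```text
clock: 29.6
ee_pos: [0.4407, 0.0424, 0.2892]
orientation: [0.0, 0.71, 0.705, -0.0]
force: [1.2, 0.2, 0.0]
grip_width: 0.0529
grip_force: 0.0
```

{"api": "move_arm", "payload": {
  "targets": "0.2 -0.25 0 0 0; 0.2 -0.5 0 0 0; 0.2 -0.75 0 0 0; 0.2 -1 0 0 0; 0.2 -1 0 0 0"
}}

```text
clock: 30.1
ee_pos: [0.4406, -0.1572, 0.2887]
orientation: [0.0, 0.709, 0.705, -0.0]
force: [0.2, 1.0, 0.0]
grip_width: 0.0531
grip_force: 0.0
```

{"api": "move_arm", "payload": {
  "targets": "0.2 -0.25 0 0 0; 0.2 -0.5 0 0.1 0; 0.2 -0.5 0 0.25 0; 0.2 -0.5 0 0.4 0; 0.2 -0.5 0 0.4 0; 0.2 -0.5 0 0.4 0"
}}

```text
clock: 30.7
ee_pos: [0.4411, -0.2522, 0.21]
orientation: [0.0, 0.707, 0.707, 0.0]
force: [0.0, 0.2, -0.0]
grip_width: 0.0528
grip_force: 0.0
```

```bash
python3 - <<'E'
from h import *
im=snap("wrist","w16");print(r.state()["ee_pos"].round(4),r.state()["clock"]);buttons(im,(60,371,262,372))
for d in r.find_in("wrist","pump_0"): print("w",np.round(d["centre"],3),round(d["confidence"],2))
snap("scene","s2")
for d in r.find_in("scene","pump_0"): print("s",np.round(d["centre"],3),round(d["confidence"],2))
for d in r.find_in("scene","stand"): print("s",np.round(d["centre"],3),round(d["confidence"],2))
E
```

```text
[ 0.4413 -0.2525  0.2107] 30.75
box [ 290  237   42   52 1658] circ 311.0 262.5 26.2 [ 0.4375 -0.2518  0.132 ] [ 0.4375 -0.2531  0.132 ]
box [ 300  297   37   74 1943] circ 323.0 333.5 38.1 [ 0.4454 -0.3033  0.132 ] [ 0.4428 -0.3035  0.132 ]
w [ 0.436 -0.25   0.135] 0.72
w [ 0.443 -0.349  0.106] 0.64
w [ 0.442 -0.299  0.134] 0.56
s [ 0.435 -0.361  0.109] 0.81
s [ 0.441 -0.307  0.104] 0.69
s [ 0.431 -0.259  0.11 ] 0.67
s [ 0.448 -0.637  0.07 ] 0.84
s [0.423 0.234 0.106] 0.69
s [ 0.423 -0.282  0.078] 0.57
```

{"api": "move_arm", "payload": {
  "targets": "0.2 -0.02 -0.021 0.2 0; 0.2 -0.02 -0.021 0.4 0; 0.2 -0.02 -0.021 0.535 0; 0.2 -0.02 -0.021 0.535 0; 0.2 -0.02 -0.021 0.535 0; -1 -0.02 -0.021 0.535 0; -1 -0.02 -0.021 0.535 0; -1 -0.02 -0.021 0.535 0"
}}

```text
clock: 31.75
ee_pos: [0.4364, -0.257, 0.1024]
orientation: [0.0, 0.707, 0.707, -0.0]
force: [-0.4, 0.3, 0.6]
grip_width: 0.0307
grip_force: 0.0
```

{"api": "move_arm", "payload": {
  "targets": "-1 0 0 0 0; -1 0 0 0 0; -1 0 0 -0.2 0; -1 0 0 -0.4 0; -1 0 0 -0.6 0; -1 0 0 -0.8 0; -1 0 0 -0.93 0; -1 0 0 -0.93 0"
}}

```text
clock: 32.55
ee_pos: [0.4369, -0.2574, 0.2914]
orientation: [0.003, 0.707, 0.707, 0.0]
force: [-0.0, -0.1, -0.8]
grip_width: 0.028
grip_force: 25.0
```

```bash
python3 - <<'E'
from h import *
im=snap("wrist","w17");s=r.state();print(s["ee_pos"].round(4),s["clock"],s["grip_width"])
# compare button and tube with w13: print rows of dark extents
for n in ("w13","w17"):
    g=cv2.imread(f"pics/{n}.png").max(2)
    print(n,"button below bar",[int(v) for v in range(408,430) if g[v,316]<45][-1:], "cols at 345:",[int(x) for x in np.where(g[300,290:345]<45)[0][[0,-1]]+290], "body top", [v for v in range(275,330) if g[v,318]<40][:1])
E
```

```text
[ 0.4364 -0.257   0.2889] 32.6 0.028329247007967344
w13 button below bar [410] cols at 345: [304, 332] body top [294]
w17 button below bar [410] cols at 345: [303, 333] body top [292]
```

{"api": "move_arm", "payload": {
  "targets": "-1 0.2 -0.025 0 0; -1 0.4 -0.025 0 0; -1 0.6 -0.025 0 0; -1 0.8 -0.025 0 0; -1 1 -0.025 0 0; -1 1 -0.025 0 0; -1 1 -0.025 0 0"
}}

```text
clock: 33.3
ee_pos: [0.4309, -0.0564, 0.2869]
orientation: [-0.001, 0.707, 0.708, -0.001]
force: [0.5, -0.8, -0.4]
grip_width: 0.0282
grip_force: 25.0
```

{"api": "move_arm", "payload": {
  "targets": "-1 0.2 0 0 0; -1 0.4 0 0 0; -1 0.6 0 0 0; -1 0.8 0 0 0; -1 0.98 0 0 0; -1 0.98 0 0 0; -1 0.98 0 0 0; -1 0.98 0 0 0"
}}

```text
clock: 34.1
ee_pos: [0.4317, 0.1377, 0.2876]
orientation: [-0.0, 0.708, 0.706, -0.0]
force: [-0.6, -0.1, -1.0]
grip_width: 0.0281
grip_force: 25.0
```

```bash
python3 - <<'E'
from h import *
im=snap("wrist","w18");s=r.state();print(s["ee_pos"].round(4),s["clock"],s["grip_width"])
print(proj("wrist",[[.4408,.246,.216]]));buttons(im,(40,250,250,390),.216)
bead("w18",[.4314,.162,.168])
E
```

```text
[0.4317 0.1377 0.2878] 34.15 0.02843237711682725
[[334.529777    73.08831129]]
(0.724, np.float64(318.52), np.float64(212.74), np.float64(0.7800000000000002)) [0.4324 0.161  0.168 ]
```

{"api": "move_arm", "payload": {
  "targets": "-1 0.12 0 0 0; -1 0.12 0 0 0; -1 0.12 0 0 0; -1 0.12 0 0.05 0; -1 0.12 0 0.1 0; -1 0.12 0 0.13 0; -1 0.12 0 0.155 0; -1 0.12 0 0.155 0"
}}

```text
clock: 34.95
ee_pos: [0.4311, 0.163, 0.2564]
orientation: [-0.0, 0.707, 0.707, -0.001]
force: [-0.0, 0.6, -1.2]
grip_width: 0.0285
grip_force: 25.0
```

```bash
python3 - <<'E'
from h import *
s=r.state();print(s["ee_pos"].round(4),s["force"])
im=cv2.imread("pics/w18.png");p=im[40:130:6,334];print(p.max(1));print(im[70,280:390:6].max(1))
E
```

```text
[0.4311 0.163  0.2564] [-0.03242241  0.63322228 -1.18820891]
[116  62  60  61  63  60  60  62  59  57  55 199 198 184 177]
[171 174 176 142 205  66  70  66  65  60  58  57  55  52 119 174 176 175
 171]
```

{"api": "move_arm", "payload": {
  "targets": "-1 0 0 0.1 0; -1 0 0 0.2 0; -1 0 0 0.28 0; -1 0 0 0.32 0; -1 0 0 0.34 0; -1 0 0 0.34 0"
}}

```text
clock: 35.55
ee_pos: [0.4314, 0.1631, 0.1893]
orientation: [0.0, 0.707, 0.707, 0.0]
force: [0.3, -0.5, -0.2]
grip_width: 0.0283
grip_force: 25.0
```

{"api": "move_arm", "payload": {
  "targets": "-1 0 0 0.008 0; -1 0 0 0.01 0; 0.2 0 0 0.01 0; 0.2 0 0 0.01 0; 0.2 0 0 0.01 0; 0.2 0 0 -0.2 0; 0.2 0 0 -0.4 0; 0.2 0 0 -0.5 0"
}}

```text
clock: 36.35
ee_pos: [0.4319, 0.1632, 0.2924]
orientation: [0.001, 0.707, 0.707, 0.002]
force: [-0.0, -0.6, -0.8]
grip_width: 0.0527
grip_force: 0.0
```

{"api": "move_arm", "payload": {
  "targets": "0.2 -0.25 0 0 0; 0.2 -0.5 0 0 0; 0.2 -0.75 0 0 0; 0.2 -1 0 0 0; 0.2 -1 0 0 0"
}}

```text
clock: 36.85
ee_pos: [0.4314, -0.0418, 0.2891]
orientation: [0.0, 0.71, 0.705, -0.0]
force: [-0.5, -0.3, 0.5]
grip_width: 0.0529
grip_force: 0.0
```

{"api": "move_arm", "payload": {
  "targets": "0.2 -0.25 0 0 0; 0.2 -0.5 0 0 0; 0.2 -0.75 0.02 0 0; 0.2 -1 0.05 0 0; 0.2 -1 0.05 0 0"
}}

```text
clock: 37.35
ee_pos: [0.4416, -0.2412, 0.2884]
orientation: [0.0, 0.709, 0.706, -0.0]
force: [0.2, 0.1, -1.0]
grip_width: 0.0527
grip_force: 0.0
```

{"api": "move_arm", "payload": {
  "targets": "0.2 -0.2 0 0 0; 0.2 -0.34 0 0.1 0; 0.2 -0.34 0 0.25 0; 0.2 -0.34 0 0.4 0; 0.2 -0.34 0 0.4 0; 0.2 -0.34 0 0.4 0"
}}

```text
clock: 37.95
ee_pos: [0.4418, -0.3043, 0.21]
orientation: [0.0, 0.707, 0.707, 0.0]
force: [0.3, -0.4, 0.2]
grip_width: 0.0532
grip_force: 0.0
```

```bash
python3 - <<'E'
from h import *
im=snap("wrist","w19");print(r.state()["ee_pos"].round(4),r.state()["clock"]);buttons(im,(60,371,262,372))
for d in r.find_in("wrist","pump_0"): print("w",np.round(d["centre"],3),round(d["confidence"],2))
E
```

```text
[ 0.442  -0.3047  0.2108] 38.0
box [ 296  234   43   52 1677] circ 317.4 259.5 26.1 [ 0.4422 -0.302   0.132 ] [ 0.4419 -0.3032  0.132 ]
box [ 305  294   38   57 1615] circ 323.0 322.2 28.7 [ 0.446  -0.3468  0.132 ] [ 0.4463 -0.3488  0.132 ]
w [ 0.444 -0.35   0.13 ] 0.78
w [ 0.442 -0.3    0.137] 0.61
```

{"api": "move_arm", "payload": {
  "targets": "0.2 -0.01 0 0.2 0; 0.2 -0.01 0 0.4 0; 0.2 -0.01 0 0.535 0; 0.2 -0.01 0 0.535 0; 0.2 -0.01 0 0.535 0; -1 -0.01 0 0.535 0; -1 -0.01 0 0.535 0; -1 -0.01 0 0.535 0"
}}

```text
clock: 38.85
ee_pos: [0.4415, -0.307, 0.1026]
orientation: [0.0, 0.707, 0.707, -0.0]
force: [-0.3, -0.1, -0.0]
grip_width: 0.0308
grip_force: 0.0
```

{"api": "move_arm", "payload": {
  "targets": "-1 0 0 0 0; -1 0 0 0 0; -1 0 0 -0.2 0; -1 0 0 -0.4 0; -1 0 0 -0.6 0; -1 0 0 -0.8 0; -1 0 0 -0.93 0; -1 0 0 -0.93 0"
}}

```text
clock: 39.65
ee_pos: [0.4419, -0.3075, 0.2915]
orientation: [0.003, 0.707, 0.707, -0.0]
force: [0.0, -0.5, -1.1]
grip_width: 0.0284
grip_force: 25.0
```

```bash
python3 - <<'E'
from h import *
im=snap("wrist","w20");s=r.state();print(s["ee_pos"].round(4),s["clock"],s["grip_width"])
for n in ("w13","w17","w20"):
    g=cv2.imread(f"pics/{n}.png").max(2)
    print(n,"button below bar",[int(v) for v in range(408,430) if g[v,316]<45][-1:], "cols:",[int(x) for x in np.where(g[300,290:345]<45)[0][[0,-1]]+290], "body top", [v for v in range(275,330) if g[v,318]<40][:1])
E
```

```text
[ 0.4414 -0.307   0.289 ] 39.7 0.028526914111000883
w13 button below bar [410] cols: [304, 332] body top [294]
w17 button below bar [410] cols: [303, 333] body top [292]
w20 button below bar [408] cols: [301, 334] body top [292]
```

{"api": "move_arm", "payload": {
  "targets": "-1 0.2 -0.07 0 0; -1 0.4 -0.07 0 0; -1 0.6 -0.07 0 0; -1 0.8 -0.07 0 0; -1 1 -0.07 0 0; -1 1 -0.07 0 0; -1 1 -0.07 0 0"
}}

```text
clock: 40.4
ee_pos: [0.427, -0.1063, 0.2869]
orientation: [-0.001, 0.707, 0.708, -0.0]
force: [0.2, -0.2, -0.8]
grip_width: 0.028
grip_force: 25.0
```

{"api": "move_arm", "payload": {
  "targets": "-1 0.2 0 0 0; -1 0.4 0 0 0; -1 0.6 0 0 0; -1 0.8 0 0 0; -1 0.8 0 0 0; -1 0.8 0 0 0; -1 0.8 0 0 0"
}}

```text
clock: 41.1
ee_pos: [0.4276, 0.0518, 0.2876]
orientation: [-0.0, 0.708, 0.706, -0.0]
force: [-0.1, -0.9, -0.7]
grip_width: 0.0285
grip_force: 25.0
```

```bash
python3 - <<'E'
from h import *
im=snap("wrist","w21");s=r.state();print(s["ee_pos"].round(4),s["clock"],s["grip_width"])
bead("w21",[.4276,.077,.168])
u,v=np.int32(proj("wrist",[[.432,.1625,.216]])[0]);g=im.max(2);print(u,v,g[v-45:v+50:5,u],g[v,u-45:u+50:5])
E
```

```text
[0.4276 0.0517 0.2878] 41.15 0.02867235245874204
(0.732, np.float64(318.52), np.float64(212.74), np.float64(0.7800000000000002)) [0.4284 0.0751 0.168 ]
325 67 [ 92  89 230  62  62  63  63  63  65  65  61  63  63  60  62  98 201 179
 191] [178 179 175 189  74  71  69  69  66  65  64  60  59  55  56  84  95 172
 169]
```

{"api": "move_arm", "payload": {
  "targets": "-1 0.124 0 0 0; -1 0.124 0 0 0; -1 0.124 0 0 0; -1 0.124 0 0.05 0; -1 0.124 0 0.1 0; -1 0.124 0 0.13 0; -1 0.124 0 0.155 0; -1 0.124 0 0.155 0"
}}

```text
clock: 41.95
ee_pos: [0.4271, 0.0778, 0.2564]
orientation: [-0.001, 0.707, 0.707, -0.0]
force: [-0.7, -0.6, -0.4]
grip_width: 0.0286
grip_force: 25.0
```

{"api": "move_arm", "payload": {
  "targets": "-1 0 0 0.03 0; -1 0 0 0.06 0; -1 0 0 0.09 0; -1 0 0 0.09 0"
}}

```text
clock: 42.35
ee_pos: [0.427, 0.0779, 0.2383]
orientation: [-0.001, 0.707, 0.707, -0.001]
force: [-0.3, 0.1, 0.1]
grip_width: 0.0283
grip_force: 25.0
```

{"api": "move_arm", "payload": {
  "targets": "-1 0 0 0.1 0; -1 0 0 0.18 0; -1 0 0 0.23 0; -1 0 0 0.25 0; -1 0 0 0.25 0"
}}

```text
clock: 42.85
ee_pos: [0.4274, 0.0779, 0.1891]
orientation: [-0.0, 0.707, 0.707, -0.0]
force: [-0.1, -0.3, -0.6]
grip_width: 0.0285
grip_force: 25.0
```

{"api": "move_arm", "payload": {
  "targets": "-1 0 0 0.008 0; -1 0 0 0.01 0; 0.2 0 0 0.01 0; 0.2 0 0 0.01 0; 0.2 0 0 0.01 0; 0.2 0 0 -0.2 0; 0.2 0 0 -0.4 0; 0.2 0 0 -0.5 0"
}}

```text
clock: 43.65
ee_pos: [0.4278, 0.0779, 0.2923]
orientation: [0.002, 0.707, 0.707, 0.001]
force: [0.4, 0.1, -0.9]
grip_width: 0.0531
grip_force: 0.0
```

{"api": "move_arm", "payload": {
  "targets": "0.2 -0.25 0 0 0; 0.2 -0.5 0 0 0; 0.2 -0.75 0 0 0; 0.2 -1 0 0 0; 0.2 -1 0 0 0"
}}

```text
clock: 44.15
ee_pos: [0.4272, -0.127, 0.2889]
orientation: [0.0, 0.709, 0.705, -0.0]
force: [0.4, -0.3, 0.0]
grip_width: 0.053
grip_force: 0.0
```

{"api": "move_arm", "payload": {
  "targets": "0.2 -0.25 0 0 0; 0.2 -0.5 0 0 0; 0.2 -0.75 0.05 0 0; 0.2 -1 0.09 0 0; 0.2 -1 0.09 0 0"
}}

```text
clock: 44.65
ee_pos: [0.4455, -0.3263, 0.2878]
orientation: [-0.0, 0.708, 0.706, -0.0]
force: [-0.1, 0.1, -1.1]
grip_width: 0.0529
grip_force: 0.0
```

{"api": "move_arm", "payload": {
  "targets": "0.2 -0.15 0 0.1 0; 0.2 -0.15 0 0.25 0; 0.2 -0.15 0 0.4 0; 0.2 -0.15 0 0.4 0; 0.2 -0.15 0 0.4 0"
}}

```text
clock: 45.15
ee_pos: [0.4457, -0.3515, 0.2101]
orientation: [0.0, 0.707, 0.707, 0.0]
force: [0.6, -0.0, 0.2]
grip_width: 0.0531
grip_force: 0.0
```

```bash
python3 - <<'E'
from h import *
im=snap("wrist","w22");print(r.state()["ee_pos"].round(4),r.state()["clock"]);buttons(im,(60,371,262,372))
for d in r.find_in("wrist","pump_0"): print("w",np.round(d["centre"],3),round(d["confidence"],2))
E
```

```text
[ 0.4459 -0.3519  0.2109] 45.2
box [ 297  237   43   53 1695] circ 318.0 262.9 26.4 [ 0.4465 -0.3516  0.132 ] [ 0.4465 -0.3528  0.132 ]
w [ 0.445 -0.351  0.133] 0.89
```

{"api": "move_arm", "payload": {
  "targets": "0.2 -0.023 0.002 0.2 0; 0.2 -0.023 0.002 0.4 0; 0.2 -0.023 0.002 0.535 0; 0.2 -0.023 0.002 0.535 0; 0.2 -0.023 0.002 0.535 0; -1 -0.023 0.002 0.535 0; -1 -0.023 0.002 0.535 0; -1 -0.023 0.002 0.535 0"
}}

```text
clock: 46.05
ee_pos: [0.4459, -0.3568, 0.1026]
orientation: [0.0, 0.707, 0.707, -0.0]
force: [0.3, -1.0, 0.4]
grip_width: 0.031
grip_force: 0.0
```

{"api": "move_arm", "payload": {
  "targets": "-1 0 0 0 0; -1 0 0 0 0; -1 0 0 -0.2 0; -1 0 0 -0.4 0; -1 0 0 -0.6 0; -1 0 0 -0.8 0; -1 0 0 -0.93 0; -1 0 0 -0.93 0"
}}

```text
clock: 46.85
ee_pos: [0.4463, -0.3573, 0.2917]
orientation: [0.003, 0.707, 0.707, -0.0]
force: [-0.5, 0.8, -1.5]
grip_width: 0.0282
grip_force: 25.0
```

```bash
python3 - <<'E'
from h import *
im=snap("wrist","w23");s=r.state();print(s["ee_pos"].round(4),s["clock"],s["grip_width"])
for n in ("w13","w17","w20","w23"):
    g=cv2.imread(f"pics/{n}.png").max(2)
    print(n,"button below bar",[int(v) for v in range(408,430) if g[v,316]<45][-1:], "cols:",[int(x) for x in np.where(g[300,290:345]<45)[0][[0,-1]]+290], "body top", [v for v in range(275,330) if g[v,318]<40][:1])
E
```

```text
[ 0.4458 -0.3569  0.289 ] 46.9 0.028545281868344322
w13 button below bar [410] cols: [304, 332] body top [294]
w17 button below bar [410] cols: [303, 333] body top [292]
w20 button below bar [408] cols: [301, 334] body top [292]
w23 button below bar [408] cols: [302, 334] body top [291]
```

{"api": "move_arm", "payload": {
  "targets": "-1 0.2 -0.05 0 0; -1 0.4 -0.125 0 0; -1 0.6 -0.125 0 0; -1 0.8 -0.125 0 0; -1 1 -0.125 0 0; -1 1 -0.125 0 0; -1 1 -0.125 0 0"
}}

```text
clock: 47.6
ee_pos: [0.4205, -0.1561, 0.287]
orientation: [-0.001, 0.707, 0.708, -0.0]
force: [0.6, 0.5, 0.2]
grip_width: 0.0284
grip_force: 25.0
```

{"api": "move_arm", "payload": {
  "targets": "-1 0.2 0 0 0; -1 0.4 0 0 0; -1 0.62 0 0 0; -1 0.62 0 0 0; -1 0.62 0 0 0; -1 0.62 0 0 0"
}}

```text
clock: 48.2
ee_pos: [0.421, -0.0341, 0.2876]
orientation: [-0.0, 0.708, 0.707, -0.0]
force: [0.3, 0.2, -0.9]
grip_width: 0.0285
grip_force: 25.0
```

```bash
python3 - <<'E'
from h import *
im=snap("wrist","w24");s=r.state();print(s["ee_pos"].round(4),s["clock"],s["grip_width"])
bead("w24",[.421,-.0085,.168])
u,v=np.int32(proj("wrist",[[.4275,.0775,.216]])[0]);g=im.max(2);print(u,v,g[v-45:v+50:5,u],g[v,u-45:u+50:5])
E
```

```text
[ 0.421  -0.0342  0.2877] 48.25 0.02862886514595562
(0.646, np.float64(318.52), np.float64(211.74), np.float64(0.7800000000000002)) [ 0.4217 -0.01    0.168 ]
329 65 [ 90  89 139  66  62  62  64  61  64  64  66  63  61  60  59  60 203 170
 200] [ 92  93  92 184  72  71  67  68  63  64  63  60  59  55  55  77 169 172
 168]
```

{"api": "move_arm", "payload": {
  "targets": "-1 0.124 0 0 0; -1 0.124 0 0 0; -1 0.124 0 0 0; -1 0.124 0 0.05 0; -1 0.124 0 0.1 0; -1 0.124 0 0.13 0; -1 0.124 0 0.155 0; -1 0.124 0 0.155 0"
}}

```text
clock: 49.05
ee_pos: [0.4205, -0.008, 0.2564]
orientation: [-0.001, 0.707, 0.707, -0.0]
force: [-0.6, -0.1, -0.2]
grip_width: 0.0286
grip_force: 25.0
```

{"api": "move_arm", "payload": {
  "targets": "-1 0 0 0.03 0; -1 0 0 0.06 0; -1 0 0 0.09 0; -1 0 0 0.09 0"
}}

```text
clock: 49.45
ee_pos: [0.4204, -0.0078, 0.2384]
orientation: [-0.001, 0.707, 0.707, -0.0]
force: [-0.1, -0.1, -0.6]
grip_width: 0.0281
grip_force: 25.0
```

Next I'll seat it, release, and pull back to the right so the cameras can see the result.

{"api": "move_arm", "payload": {
  "targets": "-1 0 0 0.1 0; -1 0 0 0.18 0; -1 0 0 0.23 0; -1 0 0 0.25 0; -1 0 0 0.25 0"
}}

```text
clock: 49.95
ee_pos: [0.4208, -0.0079, 0.1891]
orientation: [-0.0, 0.707, 0.707, -0.0]
force: [0.1, -1.8, -0.5]
grip_width: 0.0283
grip_force: 25.0
```

{"api": "move_arm", "payload": {
  "targets": "-1 0 0 0.008 0; -1 0 0 0.01 0; 0.2 0 0 0.01 0; 0.2 0 0 0.01 0; 0.2 0 0 0.01 0; 0.2 0 0 -0.2 0; 0.2 0 0 -0.4 0; 0.2 0 0 -0.5 0"
}}

```text
clock: 50.75
ee_pos: [0.4212, -0.008, 0.2923]
orientation: [0.002, 0.707, 0.707, 0.001]
force: [0.4, 0.4, -0.5]
grip_width: 0.0527
grip_force: 0.0
```

{"api": "move_arm", "payload": {
  "targets": "0.2 -0.25 0 -0.05 0; 0.2 -0.5 0 -0.1 0; 0.2 -0.6 0 -0.1 0; 0.2 -0.6 0 -0.1 0; 0.2 -0.6 0 -0.1 0"
}}

```text
clock: 51.25
ee_pos: [0.4205, -0.1276, 0.309]
orientation: [-0.0, 0.707, 0.707, 0.0]
force: [0.2, -0.1, -0.0]
grip_width: 0.0524
grip_force: 0.0
```

```bash
python3 - <<'E'
from h import *
print(r.state()["ee_pos"].round(4),r.state()["clock"])
snap("wrist","w25")
B=[(.4408,.2465),(.4314,.1628),(.4272,.0772),(.4207,-.0082)]
ims={c:snap(c,"f_"+c) for c in ("scene","side")};ims["wrist"]=cv2.imread("pics/w25.png")
for c,im in ims.items():
    for n in ("pump_0","bottle_0"):
        for d in r.find_in(c,n) if c!="x" else []: print(c,n,np.round(d["centre"],3),round(d["confidence"],2))
# darkness profile along vertical axis of each pump in scene/side: expect dark .168-.216 and amber below
for c in ("scene","side"):
    g=ims[c]
    for x,y in B:
        zs=np.arange(.10,.236,.008);uv=np.int32(np.round(proj(c,[[x,y,z] for z in zs])));print(c,y,[("K" if g[v,u].max()<70 else "A" if g[v,u,2]>1.6*g[v,u,0] else ".") for u,v in uv])
E
```

```text
[ 0.4205 -0.1276  0.309 ] 51.25
scene pump_0 [ 0.41  -0.017  0.202] 0.62
scene pump_0 [0.427 0.156 0.201] 0.51
scene pump_0 [0.421 0.074 0.198] 0.47
scene pump_0 [0.425 0.234 0.106] 0.3
scene bottle_0 [0.416 0.149 0.102] 0.89
scene bottle_0 [0.413 0.059 0.104] 0.86
scene bottle_0 [0.422 0.234 0.106] 0.83
scene bottle_0 [ 0.408 -0.02   0.101] 0.78
scene bottle_0 [ 0.547 -0.243  0.07 ] 0.71
side pump_0 [ 0.414 -0.015  0.202] 0.69
side pump_0 [0.428 0.155 0.197] 0.63
side pump_0 [0.419 0.074 0.194] 0.53
side bottle_0 [0.419 0.145 0.112] 0.91
side bottle_0 [ 0.546 -0.248  0.07 ] 0.88
side bottle_0 [0.412 0.064 0.109] 0.77
side bottle_0 [ 0.405 -0.027  0.105] 0.77
side bottle_0 [0.425 0.236 0.117] 0.66
wrist pump_0 [ 0.42  -0.007  0.218] 0.78
wrist bottle_0 [0.43  0.051 0.082] 0.95
wrist bottle_0 [ 0.422 -0.021  0.123] 0.8
wrist bottle_0 [ 0.552 -0.228  0.072] 0.58
scene 0.2465 ['A', 'A', 'A', 'A', 'A', 'A', 'A', 'A', 'A', 'K', 'K', 'K', 'K', 'K', 'K', '.', '.']
scene 0.1628 ['A', 'A', 'A', 'A', 'A', 'A', 'A', 'A', 'A', 'K', 'K', 'K', 'K', 'K', 'K', '.', '.']
scene 0.0772 ['A', 'A', 'A', 'A', 'A', 'A', 'A', 'A', 'A', 'K', 'K', 'K', 'K', 'K', 'K', '.', '.']
scene -0.0082 ['A', 'A', 'A', 'A', 'A', 'A', 'A', 'A', 'A', 'K', 'K', 'K', 'K', 'K', 'K', '.', '.']
side 0.2465 ['A', 'A', 'A', 'A', 'A', 'A', 'A', 'A', 'A', 'K', 'K', 'K', 'K', 'K', 'K', 'A', '.']
side 0.1628 ['A', 'A', 'A', 'A', 'A', 'A', 'A', 'A', 'A', 'K', 'K', 'K', 'K', 'K', 'K', '.', 'A']
side 0.0772 ['A', 'A', 'A', 'A', 'A', 'A', 'A', 'A', 'A', 'K', 'K', 'K', 'K', 'K', 'K', '.', '.']
side -0.0082 ['A', 'A', 'A', 'A', 'A', 'A', 'A', 'A', 'A', 'K', 'K', 'K', 'K', 'K', 'K', '.', '.']
```

All four bottles stand on the rail. In both cameras each one shows a black pump from 0.17 to 0.212 m, which means fully home.

```bash
python3 -c "
from station import r
print(r.close_job())"
```

```text
the job is handed in; nothing more can be done
None
```

I handed the job in at about 51 s: all four amber bottles stand upright on the rail with a pump fully home in each, no pumps are left over, and the arm met no timer, tamper or glass. The hand-in returned no verdict.

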